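# Hang the arbor bracket and build the stage stack

### The arm

A 6-joint arm with a two-finger parallel gripper is mounted at the origin on a cart in front of the work surface, level with it; the furniture and walls round the work are solid. World frame = base frame: x ahead of the robot, y to its left, z up, the work surface at z = 0. Lengths are in m, angles in rad, forces in N, time in s.
With the tool pointing down it reaches from about 0.3 to 0.775 m from the base axis. Payload 14.6 kg.
Tool frame: the origin (TCP) lies at the very end of the fingers, on their centre line; the grasp point (between the pads) lies 19 mm behind it; z points along the fingers, y is the line along which they close (so a half turn about z gives the same grasp; the last joint's range is limited). The gripper opens to 94 mm and grips with 3 to 60 N. Pads are 16 mm wide; open, the fingers measure 119 mm over their backs; the gripper's body (75 mm by 177 mm) begins 78 mm behind the grasp point.
Start: joints at [1.154, 0.3, 1.521, -0, 1.321, -0.067], TCP at [0.188, 0.517, 0.205] pointing down, gripper open.
Joint ranges: [-3.03, 3.03], [-0.79, 2.21], [0.23, 2.52], [-1.04, 4.18], [0, 3.07], [-2.55, 2.55]. Speed limits (rad/s): [2.22, 2.22, 2.57, 3.14, 3.14, 3.14].

### API

Orientations are given as [roll, pitch, yaw] about the fixed x, y, z axes, in that order (R = Rz(yaw) Ry(pitch) Rx(roll)).
In Python, from station import ctrl gives the robot as it stands.
- The arm moves only by the tool move_arm, never from a script. Its argument "increments" is a list of rows, each a list of 7 numbers: the opening, from 0 (shut) to 1 (fully open), then the shift along the tool's x, y, z in units of 50 mm (1.0 is 50 mm), then the turn, a rotation vector about the tool's x, y, z in rad. In form: [[claw, tx, ty, tz, rx, ry, rz], ...]. A call has 1 to 20 rows; each row shifts and turns the commanded pose from where the row before left it, along the tool's axes as they then stand; what a row does not reach is not made up. A row lasts 1/10 s, in which the tool goes at most 50 mm and 8.59 degrees, less where a joint would pass 70% of its speed; a pose out of reach is approached as far as the arm can. A call is refused whole if a number of a shift passes 1 or a number of a turn 0.15, either way. A call with a gripper value outside its range is refused whole. The fingers move at their own pace and stop on an object; "force" is the grip in N (left out, the last holds). Time passes only in rows, so rows that do not move let the fingers close. It gives the time, the measured TCP pose, the force, the opening and the grip force at its end, in the units of the state.
- ctrl.get_obs(): the state, without advancing time (a new reading comes with each control period).
- ctrl.camera(name): name is "side" or "top"; returns a dict with "color" (420x560x3 uint8, blue, green, red), "K" (3x3 intrinsics, pixels), "distortion" ([k1, k2, p1, p2, k3] as OpenCV has them; the pictures are not rectified), "pose" (4x4, takes a point from camera to world coordinates). Camera axes: x right, y down, z forward; pixel columns grow to the right and rows downward; lengths in m; the calibration is good to about 2 mm. A picture is of the moment at which its call begins. There is no depth.
- ctrl.hand_in(): hands the job in; it is judged then, once.
Trained networks look in a picture, given as the dict that the camera call returned (one of the last four; its "shot" number tells which), for a name from the list of things; names that differ only in an ending like _2 or _b are one class to them, and where a whole thing is asked for, a point or a joint stands for the part that bears it (a point fixed in the world has none). Each returns a list of dicts, best first, with "conf" (0 to 1); they miss things now and then, are a little off and sometimes report something else, mostly with a low value. They report only what shows in the picture. A call takes as long as a camera call.
- ctrl.cut_out(name, picture): "mask" (420x560 bool, what is visible of it) and "centre" ([row, column] in pixels, amid what is visible of it).
The state is a dict: "time_s": time; "qpos": joint angles; "joint_vel": joint speeds; "tau": joint torques, N m; "ee_pos": TCP position; "eef_rot": TCP orientation; "force": force on the tool from outside, world axes, zero at the start; "moment": the same for the moment, N m; "grip_width": finger opening in m; "grip_force": force on a finger pad.
Only numpy, scipy, OpenCV 4.12 (cv2) and the standard library are available. Lean on these libraries where they do the work, as an engineer would, in place of code of your own. Each camera call takes 0.05 s, during which the arm holds its last target. There are 200 camera calls.

### The job

Hang the arbor bracket on the build stand: slip both its keyholes over the headed studs and slide it down until it locks home. Then build up the pump's stage stack on its upright arbor in this order: first the flanged bush, flange down, then every stage ring on the bench (two to four of them), and last the cap nut, the same way up as it stands. Everything must lie flat on what is below it; leave the pump body and the oil bottle where they are.

Things in the scene. Friction and masses are not known exactly. Their poses are not given: they have to be found in the camera images.
- build_stand: fixed grey build stand bolted to the bench: upright panel 150 wide, 10 thick, 162 high, on a base plate 170 wide, 8 thick, reaching 115 in front of the panel. Two headed studs stick straight out of the panel's front: shank 8 diameter, 7 long, then a head 17 diameter, 5 thick. Origin: bench level, under the middle of the panel's front face. x points into the panel, y along it, z up
- stand_seat (a point): build stand: middle between its two studs, on the panel's front face, 147 above the bench and 15 below the panel's top edge; the studs' axes are 35 either side of it along y. Axes as build_stand: the studs point along -x. Place and turn of the stand vary. Overhead, a red air hose hangs in a U over the left half of the bench, about 560 ahead of the base, its lowest part 600 above the bench: keep the arm short of it or below it
- bracket_grip (a point): loose L-shaped sheet-metal bracket, 0.35-0.6 kg, standing on its shelf (117 deep, 110 wide, 6 thick) with an upright back plate (110 wide, 130 high, 5 thick) along the rear edge. This point: centre of the black grip tab above the plate, 60 wide (y), 10 thick (x), 35 high, 147 above the shelf's underside. x from shelf to plate, z up. Centre of mass 25 in front of the tab: it sags a little when held
- bracket_seat (a point): same bracket and axes: point between the tops of its two keyholes, on the plate's back face: 5 behind, 40 below bracket_grip. Keyholes are 35 either side along y: a round hole 23 wide, centred 24 below this point, and a slot 11 wide running up from it. Held 24 above stand_seat the stud heads go through the holes; locked, this point lies on stand_seat (play 2 in depth, 1.5 sideways)
- arbor_foot (a point): same bracket and axes: foot of the arbor, an upright steel rod 16 in diameter with a tapered tip, standing on the shelf. This point is on the rod's axis at the shelf's top face, 76 in front of bracket_grip and 141 below it; the rod's tip is 80 above this point
- bush_mid (a point): flanged bush, turned steel, standing flange down on the bench: flange 60 diameter, 8 thick, hub above it 46 diameter, 24 high in all, bore 20.5 right through. This point is on its axis half-way up (12 above the underside); z up. Take it by the hub
- nut_mid (a point): black castellated cap nut of the pumps, about 57 diameter over its ribs, 34 high, bore 21 right through. This point is on its axis half-way up (17 above the underside); z up as it stands at the start
- pump_body: bystander: black pump body standing on the bench, 90 diameter, 192 high, origin at the centre of its underside. Leave it alone
- oil_bottle: bystander: white dropper bottle with a red tip, 41 diameter, 134 high, origin at the centre of its underside. Leave it alone
- ring_0_mid (a point): stage ring, a turned steel disc lying flat on the bench: 60 diameter, 12 thick, bore 20.5 right through, both faces alike. This point is its centre (6 above the underside); z is its axis. Two to four of the four stage rings are there; they are interchangeable, and an absent one is None
- ring_1_mid (a point): stage ring, a turned steel disc lying flat on the bench: 60 diameter, 12 thick, bore 20.5 right through, both faces alike. This point is its centre (6 above the underside); z is its axis. Two to four of the four stage rings are there; they are interchangeable, and an absent one is None
- ring_2_mid (a point): stage ring, a turned steel disc lying flat on the bench: 60 diameter, 12 thick, bore 20.5 right through, both faces alike. This point is its centre (6 above the underside); z is its axis. Two to four of the four stage rings are there; they are interchangeable, and an absent one is None
- ring_3_mid (a point): stage ring, a turned steel disc lying flat on the bench: 60 diameter, 12 thick, bore 20.5 right through, both faces alike. This point is its centre (6 above the underside); z is its axis. Two to four of the four stage rings are there; they are interchangeable, and an absent one is None

How it is judged:
By the outcome, as a careful person would: the job done as asked, in the order asked, and still so for the second after the job is handed in, with the robot touching nothing.
Of ring_0, ring_1, ring_2, ring_3 only 2 to 4 are there at a start; the rules pass over those that are not, and their reading is None.
At some moment in a run one of ring_0, ring_1, ring_2, ring_3, bush, cap_nut may be knocked a few centimetres aside while the robot is not near it.
It also fails if it takes over 210 s, if anything falls off the work surface, if the arm or the gripper's body presses on something with over 40 N, if the wrist force passes 120 N, or if a joint passes its speed limit or range.

## Working session

There is one attempt and no reset: what is moved stays moved. The work goes in short steps, Python scripts to look and compute and a tool call to move; the robot and the scene stay as the last step left them, time stands still between calls to the robot, and variables do not carry over. Pictures are saved under pics/ and viewed, at most 14 in all, crops included, and the job is handed in when it is done.

Besides the shell and the picture viewer there is one more tool, called after ">>>" as name(argument=value, ...) on one line, values as JSON. move_arm: Moves the arm, as the interface text tells. Its arguments: {"type":"object","properties":{"increments":{"type":"array","items":{"type":"array","items":{"type":"number"}}},"force":{"type":"number"}},"required":["increments"]}

```bash
ls; mkdir -p pics
cat > look.py <<'E'
from station import ctrl
import cv2, numpy as np
NAMES=["build_stand","bracket_grip","bush_mid","nut_mid","pump_body","oil_bottle","ring_0_mid"]
def ray(c,uv):
    uv=np.array(uv,float).reshape(-1,1,2)
    n=cv2.undistortPoints(uv,np.array(c["K"]),np.array(c["distortion"])).reshape(-1,2)
    P=np.array(c["pose"]); d=np.c_[n,np.ones(len(n))]@P[:3,:3].T
    return P[:3,3],d
def onz(c,uv,z):
    o,d=ray(c,uv); return o+d*((z-o[2])/d[:,2])[:,None]
def proj(c,pts):
    P=np.linalg.inv(np.array(c["pose"])); r,_=cv2.Rodrigues(P[:3,:3])
    return cv2.projectPoints(np.array(pts,float).reshape(-1,1,3),r,P[:3,3],np.array(c["K"]),np.array(c["distortion"]))[0].reshape(-1,2)
E
python3 - <<'E'
from look import *
for n in ("top","side"):
    c=ctrl.camera(n); cv2.imwrite(f"pics/{n}0.png",c["color"])
    print(n,np.round(c["pose"],3).tolist(),np.round(c["K"],1).tolist(),c["distortion"])
    for k in NAMES:
        for d in ctrl.cut_out(k,c):
            ys,xs=np.nonzero(d["mask"])
            print(k,round(d["conf"],2),np.round(d["centre"]),len(xs),xs.min(),xs.max(),ys.min(),ys.max())
print(ctrl.get_obs())
E
```

```text
pics
top [[0.009, -0.977, 0.214, 0.292], [-1.0, -0.01, -0.004, -0.039], [0.006, -0.214, -0.977, 1.215], [0.0, 0.0, 0.0, 1.0]] [[437.2, 0.0, 271.2], [0.0, 437.2, 209.4], [0.0, 0.0, 1.0]] [-0.10753105  0.          0.          0.          0.        ]
build_stand 0.8 [195. 324.] 3395 291 355 161 226
build_stand 0.45 [268. 173.] 363 163 184 262 283
bracket_grip 0.92 [242. 419.] 1936 396 447 217 269
bracket_grip 0.3 [164. 137.] 1417 113 160 143 190
bush_mid 0.9 [254. 303.] 350 289 311 245 265
nut_mid 0.77 [270. 174.] 311 163 183 263 281
nut_mid 0.33 [254. 338.] 306 327 347 246 267
nut_mid 0.17 [243. 416.] 2052 395 446 217 270
pump_body 0.9 [168. 135.] 1427 113 160 144 190
oil_bottle 0.65 [168. 216.] 295 206 223 157 178
ring_0_mid 0.69 [255. 256.] 357 244 265 241 262
side [[-0.916, -0.223, 0.332, 0.102], [-0.4, 0.515, -0.758, 0.902], [-0.002, -0.828, -0.561, 0.801], [0.0, 0.0, 0.0, 1.0]] [[462.7, 0.0, 273.9], [0.0, 462.7, 211.2], [0.0, 0.0, 1.0]] [-0.13100752  0.          0.          0.          0.        ]
build_stand 0.96 [202. 262.] 2166 240 298 152 226
build_stand 0.67 [364. 248.] 618 2
[... 220 characters left out ...]
 [248. 197.] 461 189 206 227 264
{'time_s': 0.8, 'qpos': array([ 1.15440508e+00,  2.99898840e-01,  1.52097209e+00, -1.21659400e-06,
        1.32072350e+00, -6.66228892e-02]), 'joint_vel': array([-0.00011501,  0.00018052,  0.00066122, -0.00015823, -0.00155002,
       -0.00151055]), 'tau': array([-9.96799936e-04, -5.31623375e+01, -3.52898526e+01,  7.07926741e-02,
        2.12962209e-02,  5.44256011e-05]), 'ee_pos': array([0.1884872 , 0.51668919, 0.20545804]), 'eef_rot': array([-3.14159080e+00,  1.05755657e-06,  2.79182460e+00]), 'force': array([ 0.13574597,  0.13575128, -0.51945556]), 'moment': array([-0.04432328, -0.00020667, -0.04353687]), 'grip_force': 0.0, 'grip_width': 0.0938231055265203}
```

View pics/top0.png

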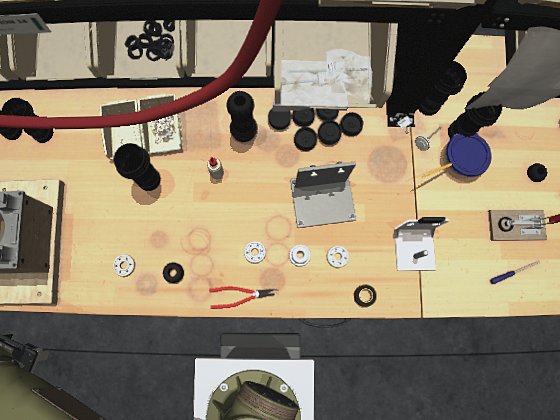

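View pics/side0.png

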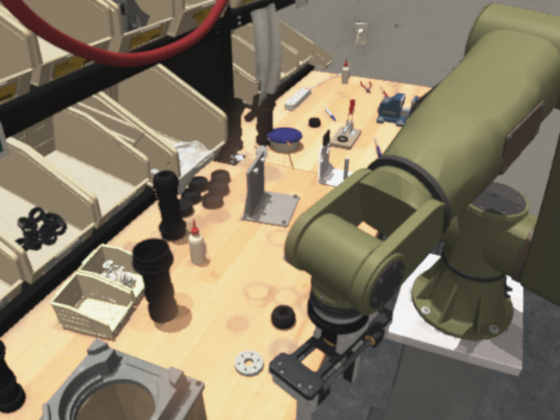

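The top view shows rings at (123,266), (255,253) and (337,257), and the bush at (300,255). The nut is at (173,272), the stand at (324,195) and the bracket at (419,242). I'll enlarge the stand and bracket in both views.

Run:
```python
from look import *
a=cv2.imread("pics/top0.png")[150:280,280:460]; b=cv2.imread("pics/side0.png")[120:235,230:370]
a=cv2.resize(a,None,fx=4,fy=4,interpolation=cv2.INTER_CUBIC)[:, :720]
b=cv2.resize(b,None,fx=5,fy=5,interpolation=cv2.INTER_CUBIC)
cv2.imwrite("pics/a.png",a);cv2.imwrite("pics/b.png",b)
c=ctrl.camera("top")
for n,uv,z in [("ring",(123,266),.012),("ring",(255,253),.012),("ring",(337,257),.012),("bush",(300,255),.024),("nut",(173,271),.034),("blk",(366,296),.02),("blue",(470,155),.03)]:
    print(n,onz(c,[uv],z).round(3))
```

```text
ring [[0.391 0.367 0.012]]
ring [[0.433 0.001 0.012]]
ring [[ 0.423 -0.226  0.012]]
bush [[ 0.427 -0.123  0.024]]
nut [[0.378 0.221 0.034]]
blk [[ 0.317 -0.302  0.02 ]]
blue [[ 0.722 -0.625  0.03 ]]
```

View pics/a.png

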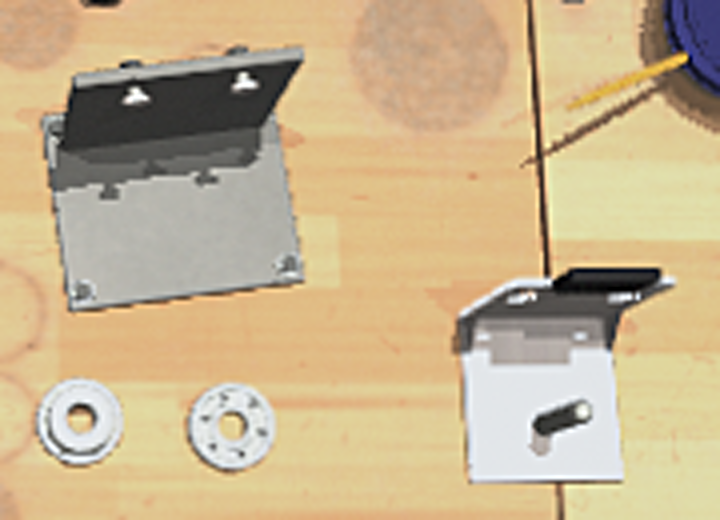

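View pics/b.png

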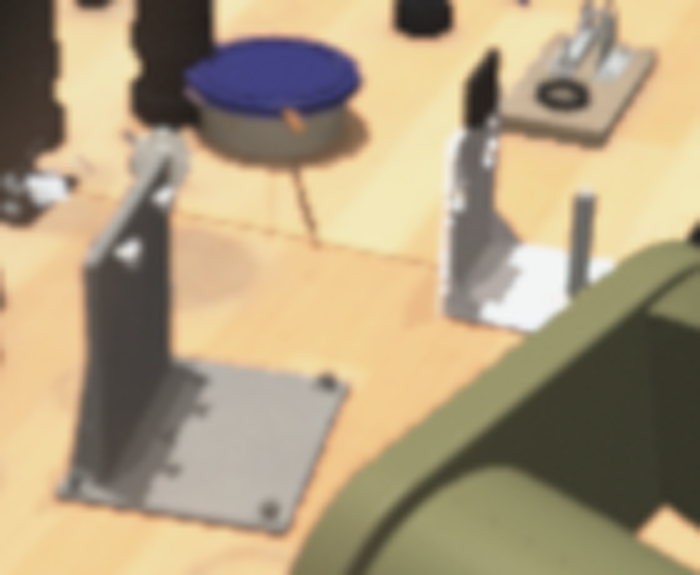

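The crops show the stud heads on the stand panel (top crop 135,96 and 245,80) and the base and panel corners. The bracket's shelf corners, tab and rod tip are visible too. I'll fit planar poses to these corners and overlay the model.

```bash
cat > fit.py <<'E'
from look import *
from scipy.optimize import least_squares
def T(p,pts):
    pts=np.array(pts,float); c,s=np.cos(p[2]),np.sin(p[2])
    return np.c_[p[0]+c*pts[:,0]-s*pts[:,1],p[1]+s*pts[:,0]+c*pts[:,1],pts[:,2]]
def fit(p0,obs):  # obs: list of (cam, local pts, pixels)
    f=lambda p:np.concatenate([(proj(c,T(p,L))-np.array(U)).ravel() for c,L,U in obs])
    r=least_squares(f,p0,loss="soft_l1"); return r.x,f(r.x).reshape(-1,2)
E
python3 - <<'E'
from fit import *
t=ctrl.camera("top"); s=ctrl.camera("side")
ta=lambda l:np.array(l)/4.+[279.6,149.6]; sb=lambda l:np.array(l)/5.+[229.6,119.6]
st=[(-.115,.085,.008),(-.115,-.085,.008),(0,.075,.162),(0,-.075,.162)]
so=[(t,st,ta([(70,310),(303,281),(75,90),(300,62)])),(s,st[:3],sb([(290,530),(348,385),(90,265)]))]
p,r=fit([.6,-.17,0],so); print("stand",p.round(4),r.round(1).tolist())
br=[(-.112,.055,.006),(-.112,-.055,.006),(-.076,0,.086),(-.005,.03,.1645),(.005,-.03,.1645)]
bo=[(t,br,ta([(470,481),(623,481),(580,410),(556,291),(663,269)]))]
q,r=fit([.45,-.4,0],bo); print("bracket",q.round(4),r.round(1).tolist())
def box(x0,x1,y0,y1,z0,z1): return [(x,y,z) for x in(x0,x1) for y in(y0,y1) for z in(z0,z1)]
E_=[(i,j) for i in range(8) for j in range(8) if i<j and bin(i^j).count("1")==1]
for c,nm,x0,y0,w,h,k in((t,"t",280,150,180,130,4),(s,"s",230,120,140,115,5)):
    im=cv2.resize(c["color"][y0:y0+h,x0:x0+w],None,fx=k,fy=k,interpolation=cv2.INTER_CUBIC)
    for pp,bs in((p,[box(0,.01,-.075,.075,.008,.162),box(-.115,0,-.085,.085,0,.008),box(-.012,-.007,.0265,.0435,.1385,.1555),box(-.012,-.007,-.0435,-.0265,.1385,.1555)]),(q,[box(-.112,.005,-.055,.055,0,.006),box(0,.005,-.055,.055,0,.13),box(-.005,.005,-.03,.03,.1295,.1645),box(-.084,-.068,-.008,.008,.006,.086)])):
        for b in bs:
            u=((proj(c,T(pp,b))-[x0-.4,y0-.4])*k).astype(int)
            for i,j in E_: cv2.line(im,tuple(map(int,u[i])),tuple(map(int,u[j])),(0,0,255),1)
    cv2.imwrite(f"pics/ov_{nm}.png",im)
E
python3 -c "
import cv2,numpy as np
a=cv2.imread('pics/ov_t.png');b=cv2.imread('pics/ov_s.png')
"
```

```text
stand [ 0.6316 -0.1818  0.1429] [[-0.7, 0.5], [0.5, -0.2], [-0.9, -0.3], [1.2, -0.6], [-0.7, 0.4], [0.6, -0.6], [1.1, 0.6]]
bracket [ 0.5017 -0.4456  0.0302] [[-0.3, 0.3], [-0.3, -0.9], [0.3, 1.3], [2.9, -0.8], [-1.0, 0.2]]
```

View pics/ov_t.png

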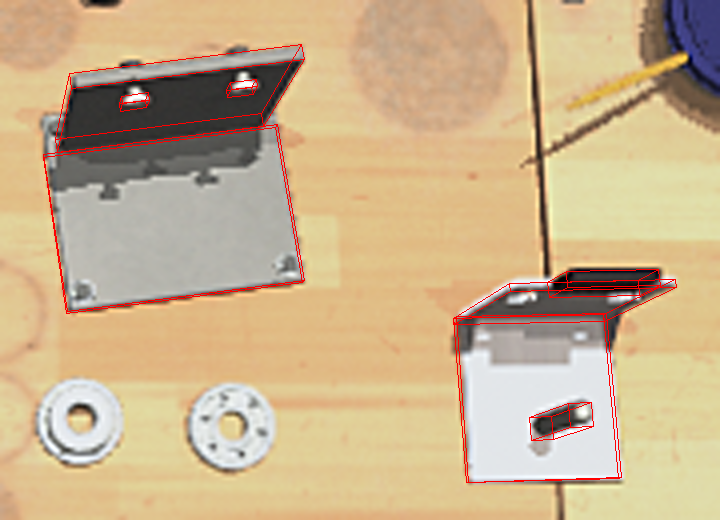

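View pics/ov_s.png

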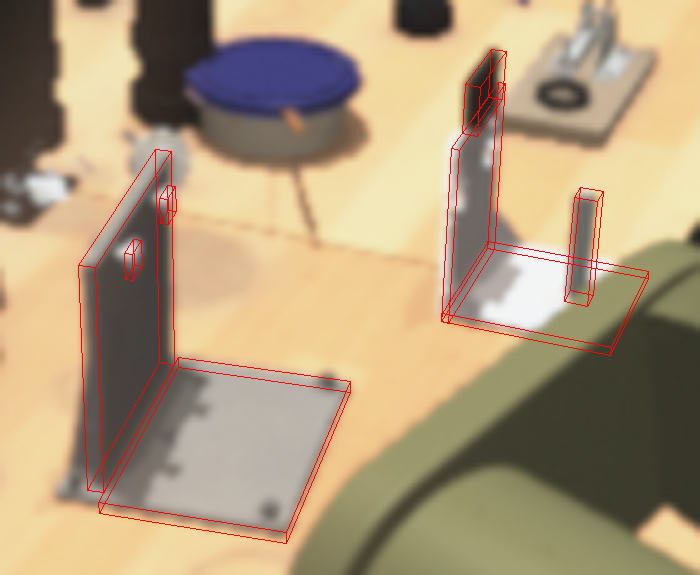

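The fit is good to about 1 px in both views: stand at (0.632, -0.182) with yaw 0.143, and bracket grip at (0.502, -0.446) with yaw 0.03. Next is a helper that works out moves.

```bash
cat > go.py <<'E'
from look import *
from scipy.spatial.transform import Rotation as R
def delta(pos,yaw,P=None,Rm=None):
    """turn (rotvec, tool axes) first, then shift in turned tool axes (units 50mm), tool down at yaw"""
    o=ctrl.get_obs(); P=o["ee_pos"] if P is None else P
    R0=R.from_euler("xyz",o["eef_rot"]); R1=R.from_euler("xyz",[np.pi,0,yaw])
    print("turn",(R0.inv()*R1).as_rotvec().round(3),"shift",(R1.inv().apply(np.array(pos)-P)/.05).round(3))
E
python3 -c "
from go import *
delta([.5017,-.4456,.26],1.60)"
```

```text
turn [-0.    -0.     1.192] shift [-19.421   5.7    -1.091]
```

>>> move_arm(increments=[[0.6,0,0,-0.11,0,0,0.119],[0.6,0,0,-0.11,0,0,0.119],[0.6,0,0,-0.11,0,0,0.119],[0.6,0,0,-0.11,0,0,0.119],[0.6,0,0,-0.11,0,0,0.119],[0.6,0,0,-0.11,0,0,0.119],[0.6,0,0,-0.11,0,0,0.119],[0.6,0,0,-0.11,0,0,0.119],[0.6,0,0,-0.11,0,0,0.119],[0.6,0,0,-0.11,0,0,0.119],[0.6,-0.7,0.2,0,0,0,0],[0.6,-0.7,0.2,0,0,0,0],[0.6,-0.7,0.2,0,0,0,0],[0.6,-0.7,0.2,0,0,0,0],[0.6,-0.7,0.2,0,0,0,0],[0.6,-0.7,0.2,0,0,0,0],[0.6,-0.7,0.2,0,0,0,0],[0.6,-0.7,0.2,0,0,0,0],[0.6,-0.7,0.2,0,0,0,0],[0.6,-0.7,0.2,0,0,0,0]])

```text
time_s: 2.95
ee_pos: [0.2994, 0.1686, 0.2607]
eef_rot: [3.141, -0.0, 1.602]
force: [1.4, 0.0, -0.6]
grip_width: 0.0563
grip_force: 0.0
```

>>> move_arm(increments=[[0.6,-0.7,0.2,0,0,0,0],[0.6,-0.7,0.2,0,0,0,0],[0.6,-0.7,0.2,0,0,0,0],[0.6,-0.7,0.2,0,0,0,0],[0.6,-0.7,0.2,0,0,0,0],[0.6,-0.7,0.2,0,0,0,0],[0.6,-0.7,0.2,0,0,0,0],[0.6,-0.7,0.2,0,0,0,0],[0.6,-0.7,0.2,0,0,0,0],[0.6,-0.7,0.2,0,0,0,0],[0.6,-0.7,0.2,0,0,0,0],[0.6,-0.7,0.2,0,0,0,0],[0.6,-0.7,0.2,0,0,0,0],[0.6,-0.7,0.2,0,0,0,0],[0.6,-0.7,0.2,0,0,0,0],[0.6,0,0,0,0,0,0]])

```text
time_s: 4.55
ee_pos: [0.4655, -0.3531, 0.259]
eef_rot: [-3.14, -0.001, 1.599]
force: [-0.3, 0.8, -0.3]
grip_width: 0.0565
grip_force: 0.0
```

```bash
python3 -c "
from go import *
delta([.5017,-.4456,.26],1.60)
o=ctrl.get_obs();print(o['time_s'],o['ee_pos'],o['grip_width'],o['force'])
c=ctrl.camera('side')
for k in NAMES[:4]+NAMES[6:]:
  for d in ctrl.cut_out(k,c): print(k,round(d['conf'],2),np.round(d['centre'],1), d['mask'].sum())
cv2.imwrite('pics/side1.png',c['color'])"
```

```text
turn [-0.001 -0.001 -0.001] shift [-1.87   0.669 -0.019]
4.55 [ 0.46554608 -0.35309269  0.25903455] 0.05647768385285781 [-0.2864919   0.83597712 -0.29382201]
build_stand 0.76 [202.8 262. ] 2158
build_stand 0.25 [173.5 331.6] 1034
bracket_grip 0.75 [173.  327.5] 1030
bush_mid 0.52 [230.6 311.9] 307
ring_0_mid 0.81 [256.4 293.2] 300
ring_0_mid 0.45 [171.7 329.2] 1106
```

View pics/side1.png

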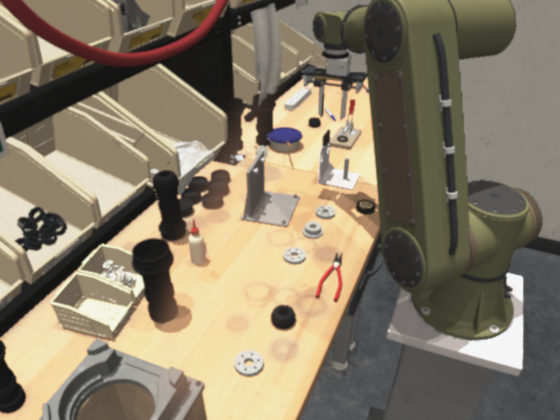

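The gripper is up at the bracket and nothing has moved. Now I'll go over the tab, lower and grip it.

>>> move_arm(increments=[[0.6,-0.47,0.167,0,0,0,0],[0.6,-0.47,0.167,0,0,0,0],[0.6,-0.47,0.167,0,0,0,0],[0.6,-0.46,0.167,0,0,0,0],[0.6,0,0,0.3,0,0,0],[0.6,0,0,0.4,0,0,0],[0.6,0,0,0.4,0,0,0],[0.6,0,0,0.4,0,0,0],[0.6,0,0,0.4,0,0,0],[0.6,0,0,0.35,0,0,0],[0.6,0,0,0.25,0,0,0],[0.6,0,0,0,0,0,0],[0,0,0,0,0,0,0],[0,0,0,0,0,0,0],[0,0,0,0,0,0,0],[0,0,0,0,0,0,0],[0,0,0,0,0,0,0],[0,0,0,0,0,0,0],[0,0,0,0,0,0,0]], force=55)

```text
time_s: 6.75
ee_pos: [0.502, -0.4425, 0.1355]
eef_rot: [3.141, 0.0, 1.602]
force: [2.6, -0.1, 0.9]
grip_width: 0.0094
grip_force: 55.0
```

>>> move_arm(increments=[[0,0,0,-0.1,0,0,0],[0,0,0,-0.2,0,0,0],[0,0,0,-0.25,0,0,0],[0,0,0,-0.25,0,0,0],[0,0,0,-0.25,0,0,0],[0,0,0,-0.23,0,0,0],[0,0,0,0,0,0,-0.056],[0,0,0,0,0,0,-0.057],[0,0,0,0,0,0,0],[0,0,0,0,0,0,0]])

```text
time_s: 7.75
ee_pos: [0.5018, -0.4425, 0.1998]
eef_rot: [3.142, 0.0, 1.713]
force: [-0.4, 0.5, -4.7]
grip_width: 0.0095
grip_force: 55.0
```

```bash
python3 -c "
from go import *
o=ctrl.get_obs();print(o['ee_pos'],o['eef_rot'],o['force'],o['moment'],o['grip_width'])
delta([.547,-.1908,.1995],1.7137)"
```

```text
[ 0.5017801  -0.44254754  0.19977883] [3.14152793e+00 5.20078308e-05 1.71310973e+00] [-0.40658009  0.45344959 -4.72250726] [-0.03806184 -0.06138807  0.02478194] 0.0095270254112141
turn [ 0.     0.    -0.001] shift [4.855 1.612 0.006]
```

>>> move_arm(increments=[[0,0.2,0.05,0,0,0,0],[0,0.4,0.13,0,0,0,0],[0,0.4,0.14,0,0,0,0],[0,0.4,0.14,0,0,0,0],[0,0.4,0.14,0,0,0,0],[0,0.4,0.14,0,0,0,0],[0,0.4,0.14,0,0,0,0],[0,0.4,0.14,0,0,0,0],[0,0.4,0.14,0,0,0,0],[0,0.4,0.14,0,0,0,0],[0,0.4,0.14,0,0,0,0],[0,0.4,0.13,0,0,0,0],[0,0.25,0.05,0,0,0,0],[0,0,0,0,0,0,0],[0,0,0,0,0,0,0],[0,0,0,0,0,0,0]])

```text
time_s: 9.35
ee_pos: [0.547, -0.1917, 0.1995]
eef_rot: [-3.142, 0.0, 1.714]
force: [0.8, 0.1, -4.7]
grip_width: 0.0097
grip_force: 55.0
```

```bash
cat > ov.py <<'E'
from fit import *
def box(x0,x1,y0,y1,z0,z1): return [(x,y,z) for x in(x0,x1) for y in(y0,y1) for z in(z0,z1)]
E_=[(i,j) for i in range(8) for j in range(8) if i<j and bin(i^j).count("1")==1]
STAND=[.6316,-.1818,.1429]
SB=[box(0,.01,-.075,.075,.008,.162),box(-.115,0,-.085,.085,0,.008),box(-.012,-.007,.0265,.0435,.1385,.1555),box(-.012,-.007,-.0435,-.0265,.1385,.1555)]
BB=[box(-.112,.005,-.055,.055,0,.006),box(0,.005,-.055,.055,0,.13),box(-.005,.005,-.03,.03,.1295,.1645),box(-.084,-.068,-.008,.008,.006,.086)]
def overlay(c,items,win,k):
    x0,y0,w,h=win; im=cv2.resize(c["color"][y0:y0+h,x0:x0+w],None,fx=k,fy=k,interpolation=cv2.INTER_CUBIC)
    for p,bs,dz,col in items:
        for b in bs:
            u=((proj(c,T(p,np.array(b)+[0,0,dz]))-[x0-.4,y0-.4])*k).astype(int)
            for i,j in E_: cv2.line(im,tuple(map(int,u[i])),tuple(map(int,u[j])),col,1)
    return im
E
python3 - <<'E'
from ov import *
o=ctrl.get_obs(); yaw=o["eef_rot"][2]-np.pi/2
P=o["ee_pos"]; tx=np.array([np.cos(o["eef_rot"][2]),np.sin(o["eef_rot"][2])])
g=P[:2]-.0031*tx; dz=P[2]-.1355
print(o["ee_pos"],o["eef_rot"],"grip",g,yaw,dz)
ims=[overlay(ctrl.camera(n),[(STAND,SB,0,(0,0,255)),([*g,yaw],BB,dz,(255,0,0))],w,5) for n,w in(("top",(285,140,75,110)),("side",(230,125,80,110)))]
cv2.imwrite("pics/pre.png",np.hstack(ims))
E
```

```text
[ 0.54696688 -0.19166731  0.19946552] [-3.14158722e+00  2.19239577e-04  1.71390784e+00] grip [ 0.54740902 -0.19473562] 0.14311151593684257 0.06396552101192657
```

View pics/pre.png

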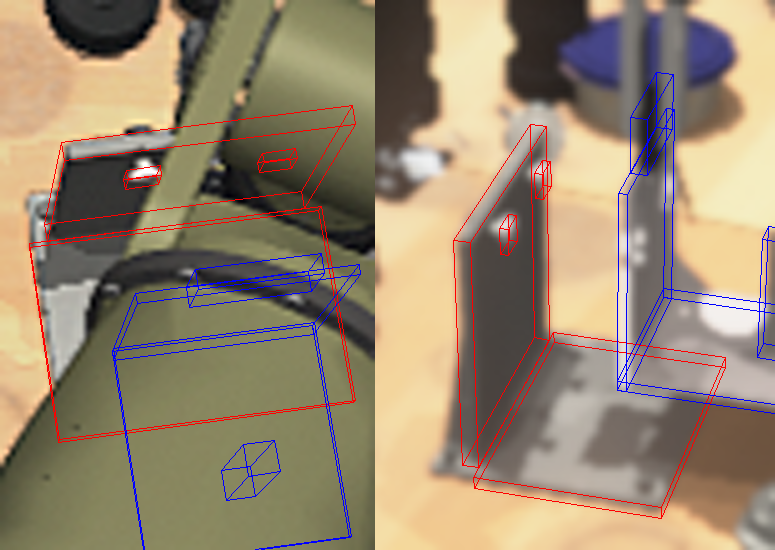

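Top is blocked by the arm. The side view shows the bracket model (blue) matching the held plate to within about 1 px, with no visible sag. I'll advance toward the studs.

>>> move_arm(increments=[[0,0.016,0.2,0,0,0,0],[0,0,0.25,0,0,0,0],[0,0,0.25,0,0,0,0],[0,0,0.25,0,0,0,0],[0,0,0.15,0,0,0,0],[0,0,0.1,0,0,0,0],[0,0,0.06,0,0,0,0],[0,0,0.06,0,0,0,0],[0,0,0.04,0,0,0,0],[0,0,0.04,0,0,0,0],[0,0,0.02,0,0,0,0]])

```text
time_s: 10.55
ee_pos: [0.6174, -0.18, 0.1995]
eef_rot: [3.142, 0.0, 1.715]
force: [0.1, 0.4, -4.8]
grip_width: 0.0097
grip_force: 55.0
```

No contact, so the heads are entering the holes. Continue to the panel.

>>> move_arm(increments=[[0,0,0.04,0,0,0,0],[0,0,0.04,0,0,0,0],[0,0,0.04,0,0,0,0],[0,0,0.03,0,0,0,0],[0,0,0,0,0,0,0]])

```text
time_s: 11.05
ee_pos: [0.6249, -0.1789, 0.1994]
eef_rot: [-3.142, 0.0, 1.715]
force: [-1.2, -0.1, -3.8]
grip_width: 0.0096
grip_force: 55.0
```

>>> move_arm(increments=[[0,0,0,0.06,0,0,0],[0,0,0,0.06,0,0,0],[0,0,0,0.06,0,0,0],[0,0,0,0.06,0,0,0],[0,0,0,0,0,0,0]])

```text
time_s: 11.55
ee_pos: [0.6256, -0.1788, 0.1875]
eef_rot: [3.139, 0.001, 1.715]
force: [7.0, 0.1, -5.4]
grip_width: 0.0095
grip_force: 55.0
```

>>> move_arm(increments=[[0,0,0.02,0,0,0,0],[0,0,0,0.06,0,0,0],[0,0,0,0.06,0,0,0],[0,0,0,0,0,0,0]])

```text
time_s: 11.95
ee_pos: [0.6258, -0.1786, 0.1807]
eef_rot: [3.142, -0.0, 1.715]
force: [4.7, 0.1, -7.8]
grip_width: 0.0097
grip_force: 55.0
```

>>> move_arm(increments=[[0,0,0.01,0.05,0,0,0],[0,0,0,0.05,0,0,0],[0,0,0,0.04,0,0,0],[0,0,0,0,0,0,0]])

```text
time_s: 12.35
ee_pos: [0.626, -0.1787, 0.1752]
eef_rot: [3.141, 0.0, 1.715]
force: [-1.8, 1.2, 3.2]
grip_width: 0.0095
grip_force: 55.0
```

>>> move_arm(increments=[[0,0,0,0.02,0,0,0],[0,0,0,0.02,0,0,0],[0,0,0,0,0,0,0]])

```text
time_s: 12.65
ee_pos: [0.6262, -0.1787, 0.1749]
eef_rot: [3.14, 0.001, 1.715]
force: [-8.0, 2.5, 16.2]
grip_width: 0.0095
grip_force: 55.0
```

It's firmly seated. Release, rise and step back to look.

>>> move_arm(increments=[[0.1,0,0,-0.03,0,0,0],[0.4,0,0,0,0,0,0],[0.4,0,0,0,0,0,0],[0.4,0,0,0,0,0,0],[0.4,0,0,-0.3,0,0,0],[0.4,0,0,-0.5,0,0,0],[0.4,0,0,-0.5,0,0,0],[0.4,0,0,-0.5,0,0,0],[0.7,0,-0.5,0,0,0,-0.1],[0.8,0,-0.6,0,0,0,-0.14],[1,0,-0.6,0,0,0,-0.14],[1,0,-0.6,0,0,0,-0.14],[1,0.5,-0.5,0,0,0,0],[1,0.5,0,0,0,0,0],[1,0.5,0,0,0,0,0],[1,0.5,0,0,0,0,0],[1,0.5,0,0,0,0,0]])

```text
time_s: 14.35
ee_pos: [0.4212, -0.1321, 0.2651]
eef_rot: [3.141, 0.001, 2.235]
force: [1.2, 0.2, 1.0]
grip_width: 0.0944
grip_force: 0.0
```

```bash
cat > hung.py <<'E'
from ov import *
def run(name,b=None):
    c_,s_=np.cos(STAND[2]),np.sin(STAND[2])
    q=[STAND[0]-.006*c_,STAND[1]-.006*s_,STAND[2]]
    ims=[overlay(ctrl.camera(n),[(q,BB,.04,(255,0,0))],w,5) for n,w in(("top",(285,140,80,110)),("side",(235,120,75,110)))]
    cv2.imwrite(name,np.hstack(ims))
run("pics/hung.png")
print(ctrl.get_obs()["ee_pos"],ctrl.get_obs()["force"])
for n in("top","side"):
  c=ctrl.camera(n)
  for k,z in(("ring_0_mid",.012),("bush_mid",.024),("nut_mid",.034)):
    for d in ctrl.cut_out(k,c):
      print(n,k,round(d['conf'],2),np.round(d['centre'],1),d['mask'].sum(),onz(c,[d['centre'][::-1]],z).round(3))
E
python3 hung.py
```

```text
[ 0.42097574 -0.13140615  0.26551044] [-0.76014973 -0.36346712  0.33513071]
top ring_0_mid 0.77 [254.1 254. ] 377 [[0.429 0.003 0.012]]
top bush_mid 0.6 [249.1 303. ] 177 [[ 0.443 -0.131  0.024]]
top bush_mid 0.4 [177.7 314.6] 639 [[ 0.647 -0.165  0.024]]
top nut_mid 0.53 [269.6 174. ] 305 [[0.382 0.218 0.034]]
side bush_mid 0.7 [255.2 294.6] 311 [[0.43  0.019 0.024]]
side bush_mid 0.52 [232.7 310.7] 289 [[ 0.424 -0.091  0.024]]
side nut_mid 0.9 [314.3 280.3] 534 [[0.379 0.236 0.034]]
```

View pics/hung.png

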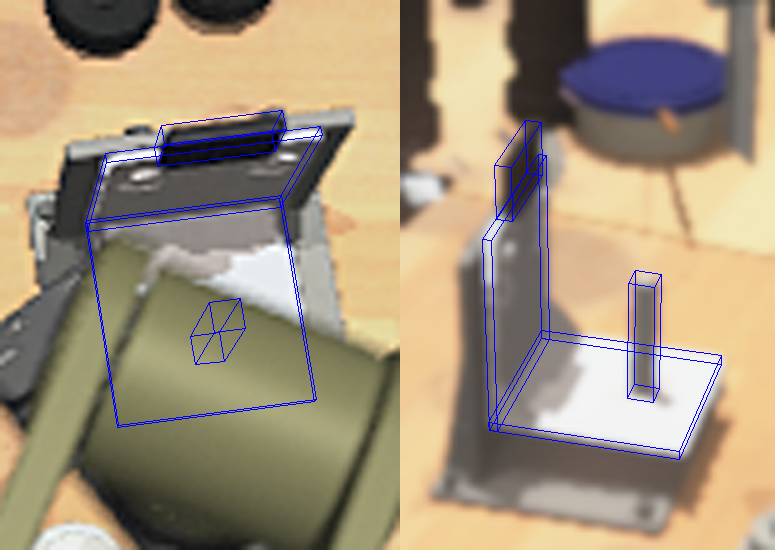

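The bracket is hung: the overlay of the seated model coincides in both views, and the rod is at about (0.551, -0.193). Next I'll centre on the bush.

```bash
python3 -c "
from go import *
delta([.427,-.123,.06],1.714)"
```

```text
turn [-0.   -0.    0.52] shift [0.185 0.128 4.076]
```

>>> move_arm(increments=[[0.8,0,0,0.3,0,0,0.13],[0.8,0,0,0.5,0,0,0.13],[0.8,0,0,0.5,0,0,0.13],[0.8,0,0,0.5,0,0,0.13],[0.8,0.09,0.06,0.5,0,0,0],[0.8,0.1,0.06,0.5,0,0,0],[0.8,0,0,0.5,0,0,0],[0.8,0,0,0.5,0,0,0],[0.8,0,0,0.28,0,0,0],[0.8,0,0,0,0,0,0]])

```text
time_s: 15.85
ee_pos: [0.4255, -0.1223, 0.0583]
eef_rot: [-3.138, -0.002, 1.715]
force: [-0.1, -0.3, -0.4]
grip_width: 0.0749
grip_force: 0.0
```

Run:
```python
from go import *
from ov import overlay
c=ctrl.camera("side"); t=ctrl.camera("top")
im=np.hstack([cv2.resize(c["color"][195:275,265:345],None,fx=5,fy=5,interpolation=cv2.INTER_CUBIC),cv2.resize(t["color"][215:295,265:345],None,fx=5,fy=5,interpolation=cv2.INTER_CUBIC)])
cv2.imwrite("pics/bush.png",im); delta([.427,-.123,.06],1.714)
print("expected hub top px",proj(c,[[.427,-.123,.024]]))
```

```text
turn [-0.    -0.     0.001] shift [-0.008  0.007  0.006]
expected hub top px [[313.63810093 226.23410767]]
```

View pics/bush.png

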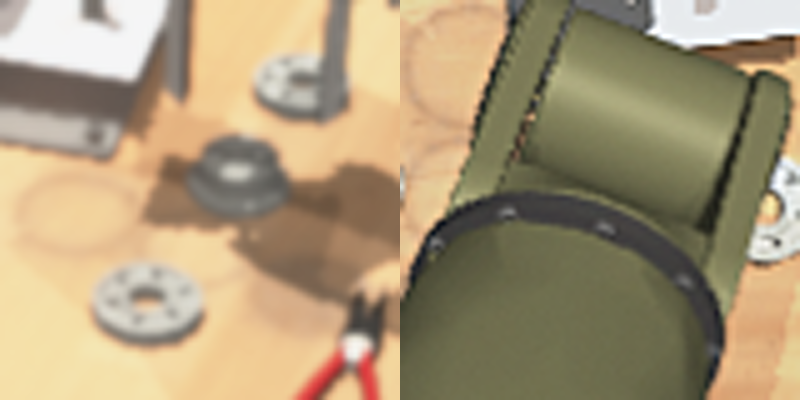

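Run:
```python
from look import *
c=ctrl.camera("side")
print("bush now",onz(c,[(311.8,227.8)],.024).round(4),"mask before/now z=.01",onz(c,[(311.9,230.6),(310.7,232.7)],.010).round(4))
print("ring1",onz(c,[(294.4,253.8)],.012).round(4), "expected px",proj(c,[[.4305,.002,.012]]))
# subpixel bright hole in side hub
g=cv2.cvtColor(c["color"],cv2.COLOR_BGR2GRAY)[218:240,298:326].astype(int)
print(g)
```

```text
bush now [[ 0.4293 -0.1138  0.024 ]] mask before/now z=.01 [[ 0.4303 -0.1193  0.01  ]
 [ 0.43   -0.1085  0.01  ]]
ring1 [[4.372e-01 3.000e-04 1.200e-02]] expected px [[296.50284664 254.81260822]]
[[190 190 188 188 188 192 198 201 202 202 203 206 214 220 222 222 222 220
  218 210 201 187 164 144 130 121 117 117]
 [190 189 188 188 188 188 190 191 192 193 194 199 210 219 222 223 223 222
  219 215 209 204 194 183 170 161 159 159]
 [189 189 188 187 188 188 189 189 189 190 191 195 201 208 214 218 219 218
  216 215 212 210 207 204 201 199 199 199]
 [189 188 187 188 189 189 189 189 188 186 184 181 180 179 185 198 208 210
  210 209 209 209 208 209 209 210 210 209]
 [188 188 188 188 189 189 189 186 179 170 158 144 136 132 140 161 177 183
  185 188 194 202 208 210 211 212 212 212]
 [188 188 189 189 189 189 186 175 154 135 125 118 114 113 116 124 130 133
  135 139 156 183 201 209 212 212 213 212]
 [186 186 186 188 188 187 180 155 125 109 109 109 109 110 109 109 108 108
  111 113 123 148 182 203 211 213 213 212]
 [169 168 170 178 184 182 171 143 117 109 108 104 103 104 105 104 102 103
  110 110 1
[... 970 characters left out ...]
126 127 128 127 121 113 113 117 121 120 117 114 114 115 115 114 116 115
  112 112 117 119 115 103  92  91  93  93]
 [126 126 126 127 125 119 113 113 115 119 120 121 121 123 122 124 133 131
  122 119 119 117 111 104  98  95  94  93]
 [124 124 124 124 123 121 116 111 110 112 115 119 120 121 122 126 139 135
  121 115 112 109 110 113 110 106 105 103]
 [122 122 121 121 120 120 117 115 111 110 109 110 111 113 114 116 122 119
  111 108 111 114 119 122 121 118 117 115]
 [120 121 120 120 122 122 122 121 118 114 111 109 109 110 112 114 116 116
  113 114 119 124 125 125 122 122 121 121]
 [132 133 134 135 136 136 132 127 125 122 120 122 125 123 120 119 121 124
  124 126 126 126 125 124 122 122 122 123]]
```

Run:
```python
from look import *
from scipy.optimize import least_squares
c=ctrl.camera("side"); t=ctrl.camera("top")
a=np.linspace(0,2*np.pi,72)
def ext(cam,x,y,parts):
    u=np.vstack([proj(cam,np.c_[x+r*np.cos(a),y+r*np.sin(a),z+0*a]) for r,z in parts])
    return [u[:,0].min(),u[:,0].max(),u[:,1].min(),u[:,1].max()]
B=[(.03,0),(.03,.008),(.023,.024)]; Rg=[(.03,0),(.03,.012)]
f=lambda m,P,cam:least_squares(lambda p:np.array(ext(cam,*p,P))-m,[.43,-.1]).x.round(4)
print("bush side",f([302.6,323,222,238.4],B,c),ext(c,.427,-.123,B))
print("ring1 side",f([92/5+264.6,203/5+264.6,263/5+194.6,345/5+194.6],Rg,c))
i0=cv2.imread("pics/top0.png")
print("bush top0",f([37/4+279.6,123/4+279.6,378/4+149.6,468/4+149.6],B,t),"ring2 top0",f([188/4+279.6,275/4+279.6,381/4+149.6,470/4+149.6],Rg,t))
```

```text
bush side [ 0.4289 -0.1236] [np.float64(302.8550485497953), np.float64(323.81444844244663), np.float64(221.56930114354876), np.float64(239.30471499958102)]
ring1 side [ 0.4384 -0.0006]
bush top0 [ 0.4281 -0.1229] ring2 top0 [ 0.4269 -0.2282]
```

The extents agree in both views: the bush is at (0.4285, -0.123). Descend, centring grip, turn 90°, grip again.

>>> move_arm(increments=[[0.8,0,0.02,0.4,0,0,0],[0.8,0,0,0.4,0,0,0],[0.8,0,0,0.18,0,0,0],[0.8,0,0,0,0,0,0],[0,0,0,0,0,0,0],[0,0,0,0,0,0,0],[0,0,0,0,0,0,0],[0,0,0,0,0,0,0],[0,0,0,0,0,0,0]], force=8)

```text
time_s: 17.0
ee_pos: [0.428, -0.1225, 0.0115]
eef_rot: [3.14, 0.001, 1.715]
force: [1.5, 0.4, 4.8]
grip_width: 0.045
grip_force: 8.0
```

>>> move_arm(increments=[[0.8,0,0,0,0,0,0],[0.8,0,0,0,0,0,0],[0.8,0,0,0,0,0,0.121],[0.8,0,0,0,0,0,0.121],[0.8,0,0,0,0,0,0.121],[0.8,0,0,0,0,0,0.121],[0.8,0,0,0,0,0,0.121],[0.8,0,0,0,0,0,0.121],[0.8,0,0,0,0,0,0.121],[0.8,0,0,0,0,0,0.121],[0.8,0,0,0,0,0,0.121],[0.8,0,0,0,0,0,0.121],[0.8,0,0,0,0,0,0.121],[0.8,0,0,0,0,0,0.121],[0.8,0,0,0,0,0,0.12],[0,0,0,0,0,0,0],[0,0,0,0,0,0,0],[0,0,0,0,0,0,0],[0,0,0,0,0,0,0],[0,0,0,0,0,0,0]], force=30)

```text
time_s: 19.0
ee_pos: [0.4273, -0.1223, 0.0109]
eef_rot: [-3.142, 0.0, 0.144]
force: [-0.2, 0.2, -0.3]
grip_width: 0.0448
grip_force: 30.0
```

```bash
python3 -c "
from go import *
o=ctrl.get_obs();print(o['ee_pos'],o['eef_rot'],o['grip_width'])
delta([.551,-.193,.155],.1437)"
```

```text
[ 0.42734383 -0.12232939  0.01092791] [-3.14154808e+00  8.58667510e-05  1.43704704e-01] 0.04475957460108574
turn [-0.  0.  0.] shift [ 2.245  1.753 -2.881]
```

>>> move_arm(increments=[[0,0,0,-0.2,0,0,0],[0,0,0,-0.4,0,0,0],[0,0,0,-0.5,0,0,0],[0,0,0,-0.5,0,0,0],[0,0,0,-0.5,0,0,0],[0,0,0,-0.5,0,0,0],[0,0,0,-0.28,0,0,0],[0,0.34,0.25,0,0,0,0],[0,0.4,0.3,0,0,0,0],[0,0.4,0.3,0,0,0,0],[0,0.4,0.3,0,0,0,0],[0,0.4,0.35,0,0,0,0],[0,0.3,0.25,0,0,0,0],[0,0,0,0,0,0,0],[0,0,0,0,0,0,0]])

```text
time_s: 20.5
ee_pos: [0.5503, -0.1928, 0.155]
eef_rot: [-3.141, 0.001, 0.143]
force: [0.3, -0.3, -2.1]
grip_width: 0.0446
grip_force: 30.0
```

Run:
```python
from go import *
o=ctrl.get_obs();print(o['ee_pos'],o['eef_rot'],o['force'],o['grip_width'])
delta([.551,-.193,.155],.1437)
c=ctrl.camera("side"); 
P=o["ee_pos"]; a=np.linspace(0,2*np.pi,60)
im=cv2.resize(c["color"][130:230,250:350],None,fx=6,fy=6,interpolation=cv2.INTER_CUBIC)
def circ(x,y,z,r,col):
    u=((proj(c,np.c_[x+r*np.cos(a),y+r*np.sin(a),z+0*a])-[249.6,129.6])*6).astype(np.int32); cv2.polylines(im,[u],True,col,1)
for r,z in((.03,-.0109),(.03,-.0029),(.023,.0131)): circ(P[0],P[1],P[2]+z,r,(0,0,255))
circ(.551,-.193,.046,.008,(255,0,0)); circ(.551,-.193,.11,.008,(255,0,0))
cv2.imwrite("pics/over.png",im)
```

```text
[ 0.55027836 -0.19280917  0.15499039] [-3.14123075e+00  6.54511414e-04  1.42987125e-01] [ 0.33074989 -0.34379834 -2.12369604] 0.04455833227702093
turn [-0.     0.001 -0.001] shift [ 0.014  0.006 -0.   ]
```

View pics/over.png

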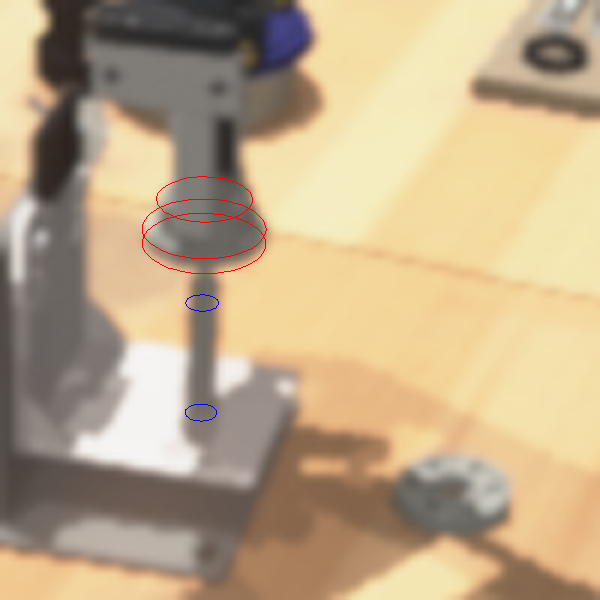

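The held bush and the rod both match their models to within about 1 mm. Lower carefully.

>>> move_arm(increments=[[0,0.014,0,0.15,0,0,0],[0,0,0,0.15,0,0,0],[0,0,0,0.08,0,0,0],[0,0,0,0.08,0,0,0],[0,0,0,0.06,0,0,0],[0,0,0,0.06,0,0,0],[0,0,0,0,0,0,0]])

```text
time_s: 21.25
ee_pos: [0.5512, -0.1928, 0.1255]
eef_rot: [-3.141, 0.0, 0.143]
force: [-0.4, 0.1, -1.8]
grip_width: 0.0448
grip_force: 30.0
```

>>> move_arm(increments=[[0,0,0,0.1,0,0,0],[0,0,0,0.1,0,0,0],[0,0,0,0.1,0,0,0],[0,0,0,0.1,0,0,0],[0,0,0,0.1,0,0,0],[0,0,0,0,0,0,0]])

```text
time_s: 21.85
ee_pos: [0.5511, -0.1928, 0.1001]
eef_rot: [-3.141, 0.001, 0.143]
force: [0.2, 0.7, -1.5]
grip_width: 0.0445
grip_force: 30.0
```

>>> move_arm(increments=[[0,0,0,0.15,0,0,0],[0,0,0,0.15,0,0,0],[0,0,0,0.15,0,0,0],[0,0,0,0.15,0,0,0],[0,0,0,0.1,0,0,0],[0,0,0,0.08,0,0,0],[0,0,0,0.04,0,0,0],[0,0,0,0,0,0,0]])

```text
time_s: 22.65
ee_pos: [0.5514, -0.1929, 0.0598]
eef_rot: [-3.142, 0.0, 0.143]
force: [-0.6, -0.4, -1.0]
grip_width: 0.0447
grip_force: 30.0
```

>>> move_arm(increments=[[0,0,0,0.03,0,0,0],[0,0,0,0.02,0,0,0],[0,0,0,0.02,0,0,0],[0,0,0,0,0,0,0]])

```text
time_s: 23.05
ee_pos: [0.5514, -0.1929, 0.0564]
eef_rot: [-3.142, 0.0, 0.143]
force: [-0.8, -0.2, -1.3]
grip_width: 0.0447
grip_force: 30.0
```

>>> move_arm(increments=[[0,0,0,0.02,0,0,0],[0,0,0,0.02,0,0,0],[0,0,0,0,0,0,0]])

```text
time_s: 23.35
ee_pos: [0.5513, -0.193, 0.0552]
eef_rot: [3.141, 0.0, 0.143]
force: [-6.1, 0.5, 8.6]
grip_width: 0.0446
grip_force: 30.0
```

The bush is down. Release, rise and go to the ring at (0.427, -0.228).

>>> move_arm(increments=[[0.75,0,0,-0.02,0,0,0],[0.75,0,0,0,0,0,0],[0.75,0,0,0,0,0,0],[0.75,0,0,-0.2,0,0,0],[0.75,0,0,-0.5,0,0,0],[0.75,0,0,-0.6,0,0,0],[0.75,0,0,-0.6,0,0,0],[0.75,0,0,-0.4,0,0,0],[0.9,-0.4,0.1,0,0,0,-0.13],[0.95,-0.5,0,0,0,0,-0.13],[1,-0.5,0,0,0,0,-0.13],[1,-0.5,0,0,0,0,-0.13],[1,-0.4,0,0,0,0,-0.13],[1,0,0,0,0,0,-0.13],[1,0,0,0,0,0,-0.13],[1,0,0,0,0,0,-0.13],[1,0,0,0,0,0,-0.13],[1,0,0,0,0,0,-0.13],[1,0,0,0,0,0,-0.13],[1,0,0,0,0,0,-0.14]])

```text
time_s: 25.35
ee_pos: [0.448, -0.2423, 0.1712]
eef_rot: [3.141, 0.0, 1.718]
force: [-0.9, -0.8, 0.2]
grip_width: 0.0938
grip_force: 0.0
```

```bash
cat > ring.py <<'E'
from go import *
from scipy.optimize import least_squares
a=np.linspace(0,2*np.pi,72); Rg=[(.03,0),(.03,.012)]; NT=[(.0285,0),(.0285,.034)]
def ext(cam,x,y,parts):
    u=np.vstack([proj(cam,np.c_[x+r*np.cos(a),y+r*np.sin(a),z+0*a]) for r,z in parts])
    return np.array([u[:,0].min(),u[:,0].max(),u[:,1].min(),u[:,1].max()])
def find(name="ring_0_mid",P=Rg):
    for n in("top","side"):
        c=ctrl.camera(n)
        for d in ctrl.cut_out(name,c):
            ys,xs=np.nonzero(d["mask"]); m=np.array([xs.min()-.5,xs.max()+.5,ys.min()-.5,ys.max()+.5])
            p=onz(c,[d["centre"][::-1]],.006)[0][:2]
            r=least_squares(lambda q:ext(c,*q,P)-m,p)
            print(n,name,round(d["conf"],2),r.x.round(4),"rms",round(np.sqrt(r.cost/2),2),"px",np.round(d["centre"]))
E
python3 -c "
from ring import *
print(ctrl.get_obs()['ee_pos'],ctrl.get_obs()['force'])
for i in range(2): find()
find('nut_mid',NT)
delta([.427,-.228,.05],1.714)
"
```

```text
[ 0.44800811 -0.24227007  0.1712057 ] [-0.91098219 -0.79089565  0.20121936]
top ring_0_mid 0.53 [0.4374 0.0022] rms 0.09 px [257. 258.]
side ring_0_mid 0.79 [0.4389 0.0024] rms 0.31 px [257. 294.]
top ring_0_mid 0.89 [0.4388 0.0008] rms 0.45 px [252. 252.]
top ring_0_mid 0.23 [0.6798 0.3517] rms 13.7 px [167. 135.]
side ring_0_mid 0.75 [0.4381 0.0044] rms 0.18 px [256. 293.]
top nut_mid 0.78 [0.3752 0.2239] rms 1.03 px [269. 176.]
side nut_mid 0.87 [0.3773 0.2264] rms 1.4 px [318. 281.]
turn [-0.    -0.    -0.002] shift [ 0.341 -0.374  2.409]
```

>>> move_arm(increments=[[1,0.17,-0.187,0.3,0,0,0],[1,0.17,-0.187,0.5,0,0,0],[1,0,0,0.6,0,0,0],[1,0,0,0.6,0,0,0],[1,0,0,0.6,0,0,0],[1,0,0,0.5,0,0,0],[1,0,0,0.23,0,0,0],[1,0,0,0,0,0,0],[0,0,0,0,0,0,0],[0,0,0,0,0,0,0],[0,0,0,0,0,0,0],[0,0,0,0,0,0,0],[0,0,0,0,0,0,0]], force=8)

```text
time_s: 27.25
ee_pos: [0.4273, -0.2282, 0.0044]
eef_rot: [3.141, 0.001, 1.713]
force: [-0.4, 0.2, 3.3]
grip_width: 0.0593
grip_force: 8.0
```

>>> move_arm(increments=[[1,0,0,0,0,0,0],[1,0,0,0,0,0,0],[1,0,0,0,0,0,0.121],[1,0,0,0,0,0,0.121],[1,0,0,0,0,0,0.121],[1,0,0,0,0,0,0.121],[1,0,0,0,0,0,0.121],[1,0,0,0,0,0,0.121],[1,0,0,0,0,0,0.121],[1,0,0,0,0,0,0.121],[1,0,0,0,0,0,0.121],[1,0,0,0,0,0,0.121],[1,0,0,0,0,0,0.121],[1,0,0,0,0,0,0.121],[1,0,0,0,0,0,0.121],[0,0,0,0,0,0,0],[0,0,0,0,0,0,0],[0,0,0,0,0,0,0],[0,0,0,0,0,0,0],[0,0,0,0,0,0,0]], force=30)

```text
time_s: 29.25
ee_pos: [0.427, -0.228, 0.0039]
eef_rot: [-3.142, 0.0, 0.141]
force: [0.6, -0.2, -1.1]
grip_width: 0.059
grip_force: 30.0
```

```bash
python3 -c "
from go import *
o=ctrl.get_obs();print(o['ee_pos'],o['eef_rot'],o['grip_width'],o['force'])
delta([.5513,-.193,.145],.143)"
```

```text
[ 0.42700062 -0.22804797  0.00393771] [-3.14154323e+00  2.49600344e-05  1.40706333e-01] 0.059024426877926486 [ 0.59511084 -0.20552906 -1.07140796]
turn [-0.     0.    -0.002] shift [ 2.561 -0.34  -2.821]
```

>>> move_arm(increments=[[0,0,0,-0.2,0,0,0],[0,0,0,-0.4,0,0,0],[0,0,0,-0.5,0,0,0],[0,0,0,-0.5,0,0,0],[0,0,0,-0.5,0,0,0],[0,0,0,-0.5,0,0,0],[0,0,0,-0.22,0,0,0],[0,0.36,-0.04,0,0,0,0],[0,0.4,-0.06,0,0,0,0],[0,0.4,-0.06,0,0,0,0],[0,0.4,-0.06,0,0,0,0],[0,0.4,-0.06,0,0,0,0],[0,0.4,-0.06,0,0,0,0],[0,0.2,0,0,0,0,0],[0,0,0,0,0,0,0],[0,0,0,0,0,0,0]])

```text
time_s: 30.85
ee_pos: [0.5508, -0.1936, 0.1447]
eef_rot: [-3.141, 0.001, 0.14]
force: [0.3, -0.7, -1.9]
grip_width: 0.0584
grip_force: 30.0
```

>>> move_arm(increments=[[0,0,0,0.15,0,0,0],[0,0,0,0.15,0,0,0],[0,0,0,0.08,0,0,0],[0,0,0,0.08,0,0,0],[0,0,0,0.08,0,0,0],[0,0,0,0,0,0,0]])

```text
time_s: 31.45
ee_pos: [0.5512, -0.1933, 0.1173]
eef_rot: [-3.141, 0.001, 0.14]
force: [0.1, 0.4, -0.8]
grip_width: 0.0582
grip_force: 30.0
```

>>> move_arm(increments=[[0,0,0,0.15,0,0,0],[0,0,0,0.15,0,0,0],[0,0,0,0.15,0,0,0],[0,0,0,0.15,0,0,0],[0,0,0,0.12,0,0,0],[0,0,0,0.08,0,0,0],[0,0,0,0.03,0,0,0],[0,0,0,0,0,0,0]])

```text
time_s: 32.25
ee_pos: [0.5514, -0.1934, 0.0763]
eef_rot: [-3.142, 0.0, 0.14]
force: [0.9, 0.2, -0.7]
grip_width: 0.0582
grip_force: 30.0
```

>>> move_arm(increments=[[0,0,0,0.02,0,0,0],[0,0,0,0.02,0,0,0],[0,0,0,0,0,0,0]])

```text
time_s: 32.55
ee_pos: [0.5514, -0.1934, 0.0745]
eef_rot: [3.142, -0.0, 0.14]
force: [-0.5, 0.1, -0.9]
grip_width: 0.0584
grip_force: 30.0
```

>>> move_arm(increments=[[0,0,0,0.02,0,0,0],[0,0,0,0.02,0,0,0],[0,0,0,0,0,0,0]])

```text
time_s: 32.85
ee_pos: [0.5514, -0.1934, 0.0724]
eef_rot: [3.142, 0.0, 0.14]
force: [-0.4, 0.5, -0.4]
grip_width: 0.0584
grip_force: 30.0
```

>>> move_arm(increments=[[0,0,0,0.02,0,0,0],[0,0,0,0.02,0,0,0],[0,0,0,0,0,0,0]])

```text
time_s: 33.15
ee_pos: [0.5516, -0.1935, 0.072]
eef_rot: [3.141, -0.001, 0.14]
force: [-7.5, 2.8, 17.3]
grip_width: 0.0585
grip_force: 30.0
```

The ring is seated. Release, then go to the ring at (0.438, 0.002).

>>> move_arm(increments=[[1,0,0,-0.02,0,0,0],[1,0,0,0,0,0,0],[1,0,0,0,0,0,0],[1,0,0,-0.2,0,0,0],[1,0,0,-0.5,0,0,0],[1,0,0,-0.6,0,0,0],[1,0,0,-0.5,0,0,0],[1,-0.19,-0.465,0,0,0,0],[1,-0.19,-0.465,0,0,0,0],[1,-0.19,-0.465,0,0,0,0],[1,-0.19,-0.465,0,0,0,0],[1,-0.19,-0.465,0,0,0,0],[1,-0.19,-0.465,0,0,0,0],[1,-0.19,-0.465,0,0,0,0],[1,-0.19,-0.465,0,0,0,0],[1,-0.19,-0.465,0,0,0,0],[1,0,0,0,0,0,-0.13],[1,0,0,0,0,0,-0.13],[1,0,0,0,0,0,-0.13],[1,0,0,0,0,0,-0.13]])

```text
time_s: 35.15
ee_pos: [0.4377, 0.002, 0.1621]
eef_rot: [3.141, -0.001, 0.665]
force: [-0.0, -0.3, -0.8]
grip_width: 0.0936
grip_force: 0.0
```

>>> move_arm(increments=[[1,0,0,0,0,0,-0.13],[1,0,0,0,0,0,-0.13],[1,0,0,0,0,0,-0.13],[1,0,0,0,0,0,-0.13],[1,0,0,0,0,0,-0.13],[1,0,0,0,0,0,-0.13],[1,0,0,0,0,0,-0.13],[1,0,0,0,0,0,-0.14],[1,0,0,0,0,0,0]])

```text
time_s: 36.05
ee_pos: [0.4377, 0.0019, 0.162]
eef_rot: [3.141, 0.0, 1.712]
force: [-0.8, 0.3, -0.4]
grip_width: 0.0945
grip_force: 0.0
```

Run:
```python
from ring import *
delta([.438,.002,.0035],1.714)
find(); find("nut_mid",NT)
ims=[]
for n,w in(("top",(295,150,60,75)),("side",(255,140,60,75))):
    c=ctrl.camera(n); x,y,ww,h=w
    ims.append(cv2.resize(c["color"][y:y+h,x:x+ww],None,fx=6.5,fy=6.5,interpolation=cv2.INTER_CUBIC))
cv2.imwrite("pics/stack1.png",np.hstack(ims))
```

```text
turn [ 0.001  0.    -0.002] shift [1.00e-03 7.00e-03 3.17e+00]
side ring_0_mid 0.88 [0.4401 0.003 ] rms 0.33 px [256. 294.]
top nut_mid 0.74 [0.3752 0.2239] rms 1.03 px [269. 175.]
side nut_mid 0.79 [0.3779 0.225 ] rms 1.04 px [318. 280.]
```

View pics/stack1.png

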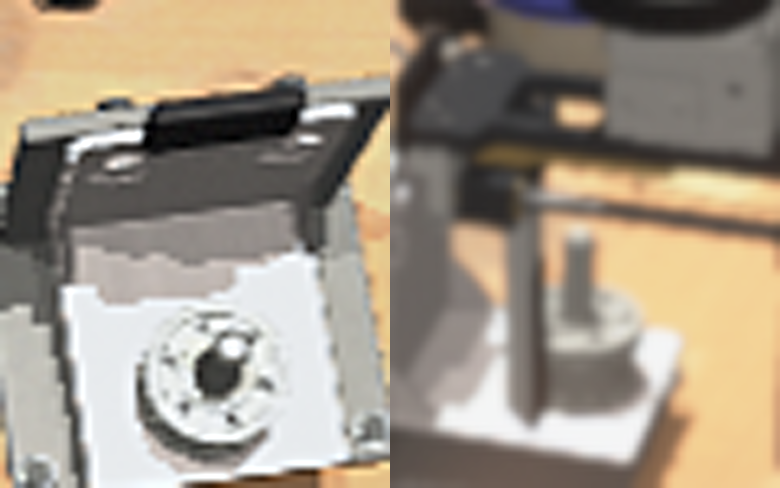

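The stack stands properly: bush flange down, ring flat on it, bracket locked. Now the second ring.

>>> move_arm(increments=[[1,0.02,0.03,0.3,0,0,0],[1,0,0,0.6,0,0,0],[1,0,0,0.6,0,0,0],[1,0,0,0.6,0,0,0],[1,0,0,0.5,0,0,0],[1,0,0,0.4,0,0,0],[1,0,0,0.17,0,0,0],[1,0,0,0,0,0,0],[0,0,0,0,0,0,0],[0,0,0,0,0,0,0],[0,0,0,0,0,0,0],[0,0,0,0,0,0,0],[0,0,0,0,0,0,0]], force=8)

```text
time_s: 37.85
ee_pos: [0.4391, 0.0031, 0.0033]
eef_rot: [3.141, 0.0, 1.71]
force: [-0.5, -1.2, 3.2]
grip_width: 0.0589
grip_force: 8.0
```

>>> move_arm(increments=[[1,0,0,0,0,0,0],[1,0,0,0,0,0,0],[1,0,0,0,0,0,0.121],[1,0,0,0,0,0,0.121],[1,0,0,0,0,0,0.121],[1,0,0,0,0,0,0.121],[1,0,0,0,0,0,0.121],[1,0,0,0,0,0,0.121],[1,0,0,0,0,0,0.121],[1,0,0,0,0,0,0.121],[1,0,0,0,0,0,0.121],[1,0,0,0,0,0,0.121],[1,0,0,0,0,0,0.121],[1,0,0,0,0,0,0.121],[1,0,0,0,0,0,0.119],[0,0,0,0,0,0,0],[0,0,0,0,0,0,0],[0,0,0,0,0,0,0],[0,0,0,0,0,0,0],[0,0,0,0,0,0,0]], force=30)

```text
time_s: 39.85
ee_pos: [0.4389, 0.0031, 0.0029]
eef_rot: [3.142, 0.0, 0.14]
force: [0.2, -0.3, 0.1]
grip_width: 0.0584
grip_force: 30.0
```

```bash
python3 -c "
from go import *
o=ctrl.get_obs();print(o['ee_pos'],o['eef_rot'],o['grip_width'],o['force'])
delta([.5513,-.1932,.145],.141)"
```

```text
[0.43890944 0.0031175  0.00293564] [3.14157678e+00 3.05011328e-05 1.39765094e-01] 0.05841044888161292 [ 0.17647837 -0.34807346  0.14367458]
turn [ 0.     0.    -0.001] shift [ 1.674  4.203 -2.841]
```

>>> move_arm(increments=[[0,0,0,-0.2,0,0,0],[0,0,0,-0.4,0,0,0],[0,0,0,-0.5,0,0,0],[0,0,0,-0.5,0,0,0],[0,0,0,-0.5,0,0,0],[0,0,0,-0.5,0,0,0],[0,0,0,-0.24,0,0,0],[0,0.15,0.3,0,0,0,0],[0,0.17,0.45,0,0,0,0],[0,0.17,0.45,0,0,0,0],[0,0.17,0.45,0,0,0,0],[0,0.17,0.45,0,0,0,0],[0,0.17,0.45,0,0,0,0],[0,0.17,0.45,0,0,0,0],[0,0.17,0.45,0,0,0,0],[0,0.17,0.45,0,0,0,0],[0,0.17,0.3,0,0,0,0],[0,0,0,0,0,0,0],[0,0,0,0,0,0,0],[0,0,0,0,0,0,0]])

```text
time_s: 41.85
ee_pos: [0.5507, -0.1929, 0.1443]
eef_rot: [-3.141, 0.001, 0.139]
force: [0.5, -0.0, -1.0]
grip_width: 0.0583
grip_force: 30.0
```

>>> move_arm(increments=[[0,0,0.01,0.15,0,0,0],[0,0,0,0.15,0,0,0],[0,0,0,0.1,0,0,0],[0,0,0,0.1,0,0,0],[0,0,0,0.1,0,0,0],[0,0,0,0.15,0,0,0],[0,0,0,0.15,0,0,0],[0,0,0,0.15,0,0,0],[0,0,0,0.08,0,0,0],[0,0,0,0.04,0,0,0],[0,0,0,0,0,0,0]])

```text
time_s: 42.95
ee_pos: [0.5512, -0.1937, 0.0863]
eef_rot: [-3.141, 0.0, 0.139]
force: [-0.1, 0.6, -0.8]
grip_width: 0.0586
grip_force: 30.0
```

>>> move_arm(increments=[[0,0,0,0.02,0,0,0],[0,0,0,0.02,0,0,0],[0,0,0,0.01,0,0,0],[0,0,0,0,0,0,0]])

```text
time_s: 43.35
ee_pos: [0.5512, -0.1938, 0.084]
eef_rot: [3.142, -0.0, 0.139]
force: [-0.0, -0.5, -1.1]
grip_width: 0.0589
grip_force: 30.0
```

>>> move_arm(increments=[[0,0,0,0.02,0,0,0],[0,0,0,0.02,0,0,0],[0,0,0,0,0,0,0]])

```text
time_s: 43.65
ee_pos: [0.5513, -0.1938, 0.0831]
eef_rot: [3.141, -0.001, 0.139]
force: [-5.8, 1.6, 12.0]
grip_width: 0.0585
grip_force: 30.0
```

Ring 2 is seated. Release and head toward the left ring, stopping part-way to look.

>>> move_arm(increments=[[1,0,0,-0.02,0,0,0],[1,0,0,0,0,0,0],[1,0,0,0,0,0,0],[1,0,0,-0.3,0,0,0],[1,0,0,-0.6,0,0,0],[1,0,0,-0.6,0,0,0],[1,-0.11,-0.8,0,0,0,0],[1,-0.11,-0.8,0,0,0,0],[1,-0.11,-0.8,0,0,0,0],[1,-0.11,-0.8,0,0,0,0],[1,-0.11,-0.8,0,0,0,0],[1,-0.11,-0.8,0,0,0,0],[1,0,0,0,0,0,-0.14],[1,0,0,0,0,0,-0.14],[1,0,0,0,0,0,-0.14],[1,0,0,0,0,0,-0.14],[1,0,0,0,0,0,-0.14],[1,0,0,0,0,0,-0.14],[1,0,0,0,0,0,-0.14],[1,0,0,0,0,0,-0.14]])

```text
time_s: 45.65
ee_pos: [0.4855, 0.0394, 0.159]
eef_rot: [3.141, -0.0, 1.265]
force: [-0.6, 0.2, -0.5]
grip_width: 0.0939
grip_force: 0.0
```

```bash
python3 -c "
from ring import *
for i in range(2): find(); find('nut_mid',NT)
delta([.391,.367,.06],1.714)
delta([.391,.367,.06],ctrl.get_obs()['eef_rot'][2])
o=ctrl.get_obs();print(o['ee_pos'],o['eef_rot'])
c=ctrl.camera('top');cv2.imwrite('pics/mid.png',c['color'][150:330,80:400])
"
```

```text
side ring_0_mid 0.56 [ 0.6127 -0.3023] rms 3.04 px [190. 278.]
top nut_mid 0.74 [0.3752 0.2252] rms 1.17 px [272. 168.]
side nut_mid 0.67 [0.3789 0.2254] rms 1.02 px [315. 278.]
top ring_0_mid 0.73 [0.6787 0.1209] rms 1.46 px [168. 218.]
top ring_0_mid 0.62 [ 0.5691 -0.2071] rms 0.73 px [211. 327.]
side ring_0_mid 0.61 [ 0.6132 -0.2993] rms 4.43 px [188. 279.]
top nut_mid 0.55 [0.3752 0.2239] rms 1.03 px [269. 175.]
side nut_mid 0.83 [0.3773 0.2263] rms 1.46 px [316. 280.]
turn [-0.    -0.    -0.455] shift [ 6.754 -0.933  1.959]
turn [-0. -0.  0.] shift [ 5.656 -3.808  1.959]
[0.48536341 0.03939836 0.15793869] [-3.14154147e+00 -1.12407415e-05  1.25863839e+00]
```

View pics/mid.png

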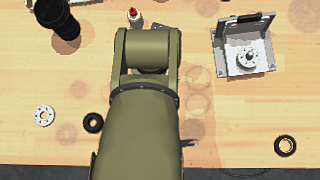

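The left ring is at (124,265), the nut at (174,272), and the stack stands. I'll refine the ring by its low saturation.

Run:
```python
from ring import *
for n,p0 in(("top",(124,266)),("side",(248,364))):
    c=ctrl.camera(n); x,y=p0
    h=cv2.cvtColor(c["color"],cv2.COLOR_BGR2HSV)[y-20:y+21,x-20:x+21]
    m=(h[...,1]<45).astype(np.uint8)
    k,l,s,cc=cv2.connectedComponentsWithStats(m)
    i=1+np.argmax(s[1:,4]); X,Y,W,H,A=s[i]
    e=np.array([X-.5,X+W-.5,Y-.5,Y+H-.5])+[x-20,x-20,y-20,y-20]
    r=least_squares(lambda q:ext(c,*q,Rg)-e,[.39,.367])
    print(n,A,e,r.x.round(4),r.cost)
```

```text
top 333 [112.5 134.5 254.5 275.5] [0.3945 0.3675] 0.24916457243666448
side 536 [234.5 262.5 349.5 375.5] [0.3962 0.3636] 0.41188781833049115
```

>>> move_arm(increments=[[1,0,0,0,0,0,-0.114],[1,0,0,0,0,0,-0.114],[1,0,0,0,0,0,-0.114],[1,0,0,0,0,0,-0.113],[1,0.67,-0.086,0,0,0,0],[1,0.67,-0.086,0,0,0,0],[1,0.67,-0.086,0,0,0,0],[1,0.67,-0.086,0,0,0,0],[1,0.67,-0.086,0,0,0,0],[1,0.67,-0.086,0,0,0,0],[1,0.67,-0.086,0,0,0,0],[1,0.67,-0.086,0,0,0,0],[1,0.67,-0.086,0,0,0,0],[1,0.68,-0.084,0,0,0,0],[1,0,0,0.4,0,0,0],[1,0,0,0.6,0,0,0],[1,0,0,0.6,0,0,0],[1,0,0,0.4,0,0,0],[1,0,0,0,0,0,0]])

```text
time_s: 48.5
ee_pos: [0.3939, 0.3644, 0.0555]
eef_rot: [-3.138, 0.002, 1.714]
force: [0.3, 0.4, 0.1]
grip_width: 0.0943
grip_force: 0.0
```

```bash
python3 -c "
from go import *
delta([.395,.3655,.003],1.714)"
```

```text
turn [-0.004  0.002 -0.   ] shift [0.018 0.025 1.05 ]
```

>>> move_arm(increments=[[1,0.01,0.01,0.5,0,0,0],[1,0,0,0.4,0,0,0],[1,0,0,0.14,0,0,0],[1,0,0,0,0,0,0],[0,0,0,0,0,0,0],[0,0,0,0,0,0,0],[0,0,0,0,0,0,0],[0,0,0,0,0,0,0],[0,0,0,0,0,0,0]], force=8)

```text
time_s: 49.4
ee_pos: [0.3956, 0.366, 0.0062]
eef_rot: [3.141, -0.0, 1.714]
force: [-0.9, -0.9, 2.7]
grip_width: 0.0589
grip_force: 8.0
```

>>> move_arm(increments=[[1,0,0,0,0,0,0],[1,0,0,0,0,0,0],[1,0,0,0,0,0,0.121],[1,0,0,0,0,0,0.121],[1,0,0,0,0,0,0.121],[1,0,0,0,0,0,0.121],[1,0,0,0,0,0,0.121],[1,0,0,0,0,0,0.121],[1,0,0,0,0,0,0.121],[1,0,0,0,0,0,0.121],[1,0,0,0,0,0,0.121],[1,0,0,0,0,0,0.121],[1,0,0,0,0,0,0.121],[1,0,0,0,0,0,0.121],[1,0,0,0,0,0,0.121],[0,0,0,0,0,0,0],[0,0,0,0,0,0,0],[0,0,0,0,0,0,0],[0,0,0,0,0,0,0],[0,0,0,0,0,0,0]], force=30)

```text
time_s: 51.4
ee_pos: [0.3955, 0.3659, 0.006]
eef_rot: [-3.142, -0.0, 0.142]
force: [0.2, -0.7, -0.7]
grip_width: 0.0582
grip_force: 30.0
```

```bash
python3 -c "
from go import *
o=ctrl.get_obs();print(o['ee_pos'],o['eef_rot'],o['grip_width'],o['force'],o['qpos'])
delta([.5513,-.1935,.155],.141)"
```

```text
[0.39551794 0.36592459 0.00596163] [-3.14155296e+00 -3.67065479e-05  1.41723009e-01] 0.05815583030682092 [ 0.22300376 -0.71877364 -0.67322414] [6.78567556e-01 5.27175812e-01 1.71750268e+00 1.96269401e-05
 8.96862322e-01 2.10762862e+00]
turn [-0.    -0.     0.001] shift [ 1.512 11.515 -2.981]
```

The grip is a bit high (6 mm engaged), so I'll re-grip 3 mm lower and then lift.

>>> move_arm(increments=[[0.8,0,0,0,0,0,0],[0.8,0,0,0.06,0,0,0],[0.8,0,0,0,0,0,0],[0,0,0,0,0,0,0],[0,0,0,0,0,0,0],[0,0,0,0,0,0,0],[0,0,0,0,0,0,0],[0,0,0,-0.2,0,0,0],[0,0,0,-0.5,0,0,0],[0,0,0,-0.6,0,0,0],[0,0,0,-0.6,0,0,0],[0,0,0,-0.6,0,0,0],[0,0,0,-0.4,0,0,0],[0,0.1,0.6,0,0,0,0],[0,0.1,0.75,0,0,0,0],[0,0.1,0.75,0,0,0,0],[0,0.1,0.75,0,0,0,0],[0,0.1,0.75,0,0,0,0],[0,0.1,0.75,0,0,0,0],[0,0.1,0.75,0,0,0,0]])

```text
time_s: 53.4
ee_pos: [0.4661, 0.1169, 0.1488]
eef_rot: [3.142, -0.001, 0.141]
force: [0.1, 1.0, -1.1]
grip_width: 0.0582
grip_force: 30.0
```

>>> move_arm(increments=[[0,0.1,0.75,0,0,0,0],[0,0.1,0.75,0,0,0,0],[0,0.1,0.75,0,0,0,0],[0,0.1,0.75,0,0,0,0],[0,0.1,0.75,0,0,0,0],[0,0.1,0.75,0,0,0,0],[0,0.1,0.75,0,0,0,0],[0,0.1,0.75,0,0,0,0],[0,0,0.3,0,0,0,0],[0,0,0,0,0,0,0],[0,0,0,0,0,0,0]])

```text
time_s: 54.5
ee_pos: [0.5495, -0.187, 0.1481]
eef_rot: [-3.141, 0.0, 0.141]
force: [0.3, 0.0, -1.0]
grip_width: 0.0585
grip_force: 30.0
```

```bash
python3 -c "
from go import *
o=ctrl.get_obs();print(o['ee_pos'],o['eef_rot'],o['grip_width'],o['force'],o['time_s'])
delta([.5513,-.1935,.145],.141)"
```

```text
[ 0.54945932 -0.18704905  0.14809782] [-3.14123995e+00  2.22557399e-04  1.40855883e-01] 0.05854277869078987 [ 0.27910733  0.03725882 -0.97227541] 54.5
turn [-0.  0. -0.] shift [0.018 0.133 0.062]
```

>>> move_arm(increments=[[0,0.018,0.133,0,0,0,0],[0,0,0,0.15,0,0,0],[0,0,0,0.15,0,0,0],[0,0,0,0.1,0,0,0],[0,0,0,0.1,0,0,0],[0,0,0,0.1,0,0,0],[0,0,0,0.1,0,0,0],[0,0,0,0.1,0,0,0],[0,0,0,0.1,0,0,0],[0,0,0,0.08,0,0,0],[0,0,0,0,0,0,0]])

```text
time_s: 55.6
ee_pos: [0.5513, -0.1943, 0.0983]
eef_rot: [-3.141, 0.001, 0.141]
force: [-0.1, 0.5, -0.5]
grip_width: 0.0584
grip_force: 30.0
```

>>> move_arm(increments=[[0,0,0,0.02,0,0,0],[0,0,0,0.02,0,0,0],[0,0,0,0.02,0,0,0],[0,0,0,0,0,0,0]])

```text
time_s: 56.0
ee_pos: [0.5516, -0.1944, 0.0959]
eef_rot: [-3.142, 0.0, 0.141]
force: [-0.6, 0.2, -0.7]
grip_width: 0.0583
grip_force: 30.0
```

>>> move_arm(increments=[[0,0,0,0.02,0,0,0],[0,0,0,0.02,0,0,0],[0,0,0,0,0,0,0]])

```text
time_s: 56.3
ee_pos: [0.5518, -0.1944, 0.0952]
eef_rot: [3.141, -0.001, 0.141]
force: [-5.2, 1.5, 11.4]
grip_width: 0.0582
grip_force: 30.0
```

The third ring is seated. Now over to the nut at (0.3765, 0.225).

>>> move_arm(increments=[[1,0,0,-0.02,0,0,0],[1,0,0,0,0,0,0],[1,0,0,0,0,0,0],[1,0,0,-0.3,0,0,0],[1,0,0,-0.6,0,0,0],[1,0,0,-0.4,0,0,0],[1,-0.19,-0.73,0,0,0,0],[1,-0.19,-0.73,0,0,0,0],[1,-0.19,-0.73,0,0,0,0],[1,-0.19,-0.73,0,0,0,0],[1,-0.19,-0.73,0,0,0,0],[1,-0.19,-0.73,0,0,0,0],[1,-0.19,-0.73,0,0,0,0],[1,-0.19,-0.73,0,0,0,0],[1,-0.19,-0.73,0,0,0,0],[1,-0.19,-0.73,0,0,0,0],[1,0,0,0,0,0,-0.13],[1,0,0,0,0,0,-0.13],[1,0,0,0,0,0,-0.13],[1,0,0,0,0,0,-0.13]])

```text
time_s: 58.3
ee_pos: [0.4065, 0.1539, 0.161]
eef_rot: [3.141, -0.001, 0.666]
force: [-0.3, -0.7, 0.1]
grip_width: 0.0937
grip_force: 0.0
```

>>> move_arm(increments=[[1,0,0,0,0,0,-0.13],[1,0,0,0,0,0,-0.13],[1,0,0,0,0,0,-0.13],[1,0,0,0,0,0,-0.13],[1,0,0,0,0,0,-0.13],[1,0,0,0,0,0,-0.13],[1,0,0,0,0,0,-0.13],[1,0,0,0,0,0,-0.14],[1,0,0,0,0,0,0]])

```text
time_s: 59.2
ee_pos: [0.4065, 0.1537, 0.1608]
eef_rot: [3.141, -0.0, 1.713]
force: [-0.4, -0.1, -0.5]
grip_width: 0.0942
grip_force: 0.0
```

Run:
```python
from ring import *
find("nut_mid",NT)
delta([.3765,.225,.01],1.714)
ims=[]
for n,w in(("top",(295,150,60,75)),("side",(255,140,60,75)),("side",(250,270,60,75))):
    c=ctrl.camera(n); x,y,ww,h=w
    ims.append(cv2.resize(c["color"][y:y+h,x:x+ww],None,fx=4.4,fy=4.4,interpolation=cv2.INTER_CUBIC))
cv2.imwrite("pics/stack2.png",np.hstack(ims))
```

```text
side nut_mid 0.61 [0.3779 0.225 ] rms 1.04 px [319. 280.]
side nut_mid 0.47 [0.715  0.2454] rms 22.63 px [276. 156.]
turn [ 0.    -0.    -0.006] shift [ 1.497 -0.388  3.006]
```

View pics/stack2.png

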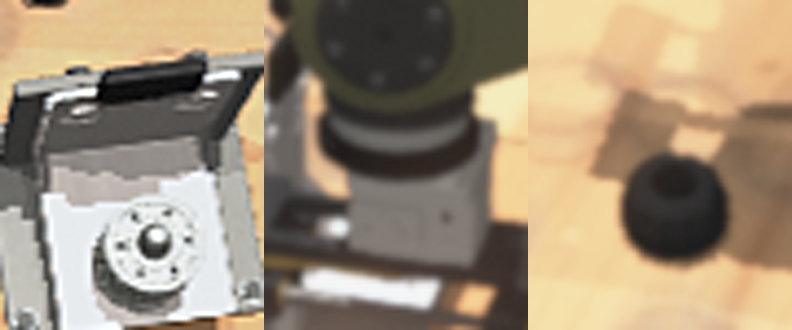

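The stack is flat with three rings. The nut stands at side (282,314), matching the estimate. Centre on it and grip.

>>> move_arm(increments=[[1,0.5,-0.13,0,0,0,0],[1,0.5,-0.13,0,0,0,0],[1,0.5,-0.12,0,0,0,0],[1,0,0,0.3,0,0,0],[1,0,0,0.5,0,0,0],[1,0,0,0.6,0,0,0],[1,0,0,0.6,0,0,0],[1,0,0,0.5,0,0,0],[1,0,0,0.4,0,0,0],[1,0,0,0.18,0,0,0],[1,0,0,0,0,0,0],[0,0,0,0,0,0,0],[0,0,0,0,0,0,0],[0,0,0,0,0,0,0],[0,0,0,0,0,0,0],[0,0,0,0,0,0,0]], force=8)

```text
time_s: 61.15
ee_pos: [0.3771, 0.2254, 0.0062]
eef_rot: [3.141, -0.0, 1.711]
force: [-0.0, 0.1, 0.6]
grip_width: 0.0573
grip_force: 0.3
```

>>> move_arm(increments=[[1,0,0,0,0,0,0],[1,0,0,0,0,0,0],[1,0,0,0,0,0,0.121],[1,0,0,0,0,0,0.121],[1,0,0,0,0,0,0.121],[1,0,0,0,0,0,0.121],[1,0,0,0,0,0,0.121],[1,0,0,0,0,0,0.121],[1,0,0,0,0,0,0.121],[1,0,0,0,0,0,0.121],[1,0,0,0,0,0,0.121],[1,0,0,0,0,0,0.121],[1,0,0,0,0,0,0.121],[1,0,0,0,0,0,0.121],[1,0,0,0,0,0,0.121],[0,0,0,0,0,0,0],[0,0,0,0,0,0,0],[0,0,0,0,0,0,0],[0,0,0,0,0,0,0],[0,0,0,0,0,0,0]], force=30)

```text
time_s: 63.15
ee_pos: [0.377, 0.2253, 0.0059]
eef_rot: [3.142, 0.0, 0.139]
force: [0.3, 0.2, 0.5]
grip_width: 0.057
grip_force: 0.4
```

```bash
python3 -c "
from go import *
o=ctrl.get_obs();print(o['ee_pos'],o['eef_rot'],o['grip_width'],o['force'])
delta([.5514,-.1938,.155],.141)"
```

```text
[0.37699703 0.2252927  0.00594508] [3.14157411e+00 1.01422422e-05 1.38781145e-01] 0.0569905123467639 [0.32516356 0.17234137 0.48096251]
turn [ 0.     0.    -0.002] shift [ 2.276  8.789 -2.981]
```

>>> move_arm(increments=[[0,0,0,0,0,0,0],[0,0,0,0,0,0,0],[0,0,0,0,0,0,0],[0,0,0,-0.2,0,0,0],[0,0,0,-0.5,0,0,0],[0,0,0,-0.6,0,0,0],[0,0,0,-0.6,0,0,0],[0,0,0,-0.6,0,0,0],[0,0,0,-0.48,0,0,0],[0,0.19,0.6,0,0,0,0],[0,0.19,0.73,0,0,0,0],[0,0.19,0.73,0,0,0,0],[0,0.19,0.73,0,0,0,0],[0,0.19,0.73,0,0,0,0],[0,0.19,0.73,0,0,0,0],[0,0.19,0.73,0,0,0,0],[0,0.19,0.73,0,0,0,0],[0,0.19,0.73,0,0,0,0],[0,0.19,0.73,0,0,0,0]])

```text
time_s: 65.05
ee_pos: [0.5206, -0.1183, 0.1558]
eef_rot: [3.141, -0.0, 0.138]
force: [0.2, 0.8, -0.6]
grip_width: 0.0557
grip_force: 30.0
```

>>> move_arm(increments=[[0,0.19,0.73,0,0,0,0],[0,0.1,0.5,0,0,0,0],[0,0,0,0,0,0,0],[0,0,0,0,0,0,0],[0,0,0,0,0,0,0]])

```text
time_s: 65.55
ee_pos: [0.5429, -0.1748, 0.1553]
eef_rot: [-3.142, -0.0, 0.138]
force: [0.0, -0.2, -0.8]
grip_width: 0.0556
grip_force: 30.0
```

```bash
python3 -c "
from go import *
o=ctrl.get_obs();print(o['ee_pos'],o['eef_rot'],o['grip_width'],o['grip_force'],o['force'])
delta([.5514,-.1938,.155],.141)"
```

```text
[ 0.54294586 -0.17483303  0.15534505] [-3.14150713e+00 -1.03641937e-04  1.38457170e-01] 0.05558108734946596 29.999916404485703 [ 0.02052455 -0.15559025 -0.80096157]
turn [-0.    -0.    -0.003] shift [0.114 0.399 0.007]
```

>>> move_arm(increments=[[0,0.06,0.2,0,0,0,0],[0,0.054,0.199,0,0,0,0],[0,0,0,0,0,0,0],[0,0,0,0.15,0,0,0],[0,0,0,0.15,0,0,0],[0,0,0,0.1,0,0,0],[0,0,0,0.08,0,0,0],[0,0,0,0.08,0,0,0],[0,0,0,0.08,0,0,0],[0,0,0,0,0,0,0]])

```text
time_s: 66.55
ee_pos: [0.5513, -0.1946, 0.1224]
eef_rot: [-3.141, 0.001, 0.138]
force: [0.0, -0.3, -1.1]
grip_width: 0.0556
grip_force: 30.0
```

>>> move_arm(increments=[[0,0,0,0.06,0,0,0],[0,0,0,0.06,0,0,0],[0,0,0,0.04,0,0,0],[0,0,0,0.02,0,0,0],[0,0,0,0,0,0,0]])

```text
time_s: 67.05
ee_pos: [0.5515, -0.1946, 0.1138]
eef_rot: [-3.142, 0.0, 0.138]
force: [-0.2, -0.4, -0.9]
grip_width: 0.0555
grip_force: 30.0
```

>>> move_arm(increments=[[0,0,0,0.02,0,0,0],[0,0,0,0.02,0,0,0],[0,0,0,0.02,0,0,0],[0,0,0,0,0,0,0]])

```text
time_s: 67.45
ee_pos: [0.5515, -0.1946, 0.1108]
eef_rot: [-3.142, 0.0, 0.138]
force: [0.5, 1.1, -0.5]
grip_width: 0.0555
grip_force: 30.0
```

>>> move_arm(increments=[[0,0,0,0.02,0,0,0],[0,0,0,0,0,0,0]])

```text
time_s: 67.65
ee_pos: [0.5518, -0.1947, 0.1104]
eef_rot: [3.141, -0.001, 0.138]
force: [-0.6, 0.9, 3.6]
grip_width: 0.0557
grip_force: 30.0
```

Contact came at the expected height. Press slightly, release, rise and retreat clear, then check.

>>> move_arm(increments=[[0,0,0,0.01,0,0,0],[0,0,0,0,0,0,0],[1,0,0,0,0,0,0],[1,0,0,0,0,0,0],[1,0,0,0,0,0,0],[1,0,0,0,0,0,0],[1,0,0,-0.3,0,0,0],[1,0,0,-0.5,0,0,0],[1,0,0,-0.5,0,0,0],[1,-0.5,0,-0.5,0,0,0],[1,-0.6,-0.5,0,0,0,0],[1,-0.6,-0.8,0,0,0,0],[1,-0.4,-0.8,0,0,0,0],[1,0,-0.8,0,0,0,0],[1,0,-0.8,0,0,0,0],[1,0,-0.8,0,0,0,0],[1,0,-0.8,0,0,0,0],[1,0,-0.8,0,0,0,0],[1,0,0,0,0,0,0]])

```text
time_s: 69.55
ee_pos: [0.4051, 0.0962, 0.2006]
eef_rot: [-3.141, -0.001, 0.142]
force: [-0.4, -0.7, -0.1]
grip_width: 0.0942
grip_force: 0.0
```

Run:
```python
from look import *
ims=[]
for n,w in(("top",(285,140,90,110)),("side",(225,115,90,110))):
    c=ctrl.camera(n); x,y,ww,h=w
    ims.append(cv2.resize(c["color"][y:y+h,x:x+ww],None,fx=4.4,fy=5,interpolation=cv2.INTER_CUBIC))
cv2.imwrite("pics/final.png",np.hstack(ims)); print(ctrl.get_obs()["ee_pos"],ctrl.get_obs()["force"])
```

```text
[0.40568922 0.09345842 0.20029425] [-0.27607148 -0.04913721 -0.14812718]
```

View pics/final.png

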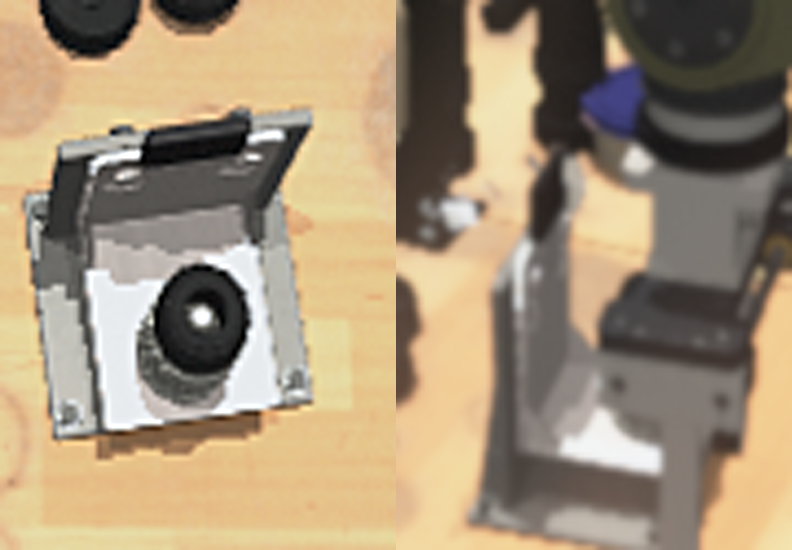

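The top view shows the nut on the stack with the rod in its bore, and the bracket still hung. That was picture 15 by my count, one over the limit of 14, so I'll view no more. One numeric check for a leftover ring, then hand in.

Run:
```python
from ring import *
find(); find()
o=ctrl.get_obs(); print(o["time_s"],o["joint_vel"].round(3)); 
print(ctrl.hand_in())
```

```text
side ring_0_mid 0.29 [ 0.6718 -0.3494] rms 19.6 px [186. 261.]
70.05 [0.007 0.001 0.002 0.001 0.001 0.001]
the job is handed in; nothing more can be done
None
```

I handed the job in at 70 s: the bracket is hung and locked on the studs, and the bush (flange down), all three rings and the cap nut are stacked on the arbor in that order. I viewed 15 pictures, one over the limit of 14, and got no verdict back from the hand-in.

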